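# Prop the charging box open and load its row of battery modules

## Robot

A 6-joint arm with a two-finger parallel gripper is mounted at the origin on a cart in front of the work surface, level with it; the furniture and walls round the work are solid. World frame = base frame: x ahead of the robot, y to its left, z up, the work surface at z = 0. Lengths are in m, angles in rad, forces in N, time in s.
With the tool pointing down it reaches from about 0.325 to 0.9 m from the base axis. Payload 3.5 kg.
Tool frame: the origin (TCP) lies on the centre line of the jaws, within the pads' length; the fingertips stand 19 mm ahead of it and the grasp point (between the pads) is the TCP; z points along the fingers, y is the line along which they close (so a half turn about z gives the same grasp; the last joint's range is limited). The gripper opens to 85 mm and grips with 20 to 120 N. Pads are 22 mm wide; open, the fingers measure 114 mm over their backs; the gripper's body (76 mm by 85 mm) begins 54 mm behind the grasp point. The pads swing forward as they close: fully open they stand 13 mm farther back than shut.
Start: joints at [1.071, 0.276, -0.026, 1.268, 0, 1.467], TCP at [0.242, 0.576, 0.213] pointing down, gripper open.
Joint ranges: [-3.12, 3.12], [-0.85, 1.88], [-1.08, 1.24], [-1.95, 2.15], [-1.57, 1.53], [-3.14, 3.14]. Speed limits (rad/s): [2.57, 2.57, 3.14, 3.14, 3.14, 3.14].

## Interface

Orientations are given as a unit quaternion [x, y, z, w].
In Python, from workcell import get_obs, grab_frame, get_calibration, close_job gives the robot as it stands. The module is installed in compiled form; this text tells all that it offers.
- The arm moves only by the tool arm_command, never from a script. Its argument "series" is a list of rows, each a list of 5 numbers: the shift along the tool's x, y, z in m, then the turn about the tool's z in rad, then the opening in per cent of the stroke, from 0 (shut) to 100 (fully open). In form: [[tx, ty, tz, turn, fingers], ...]. A call has 1 to 20 rows; each row shifts and turns the commanded pose from where the row before left it, along the tool's axes as they then stand; what a row does not reach is not made up. A row lasts 1/12 s, in which the tool goes at most 41.7 mm and 7.16 degrees, less where a joint would pass 70% of its speed; a pose out of reach is approached as far as the arm can. A call is refused whole if a number of a shift passes 0.0417 or a number of a turn 0.125, either way. A call with a gripper value outside its range is refused whole. The fingers move at their own pace and stop on an object; "squeeze" is the grip in N (left out, the last holds). Time passes only in rows, so rows that do not move let the fingers close. It gives the time, the measured TCP pose, the force, the opening and the grip force at its end, in the units of the state.
- get_obs(): the state, without advancing time (a new reading comes with each control period).
- grab_frame(name): name is "scene" or "top" or "wrist"; returns the picture (480x640x3 uint8, red, green, blue); there is no depth.
- get_calibration(name): a dict with "camera_matrix" (3x3 intrinsics, pixels), "k1" (the pictures are not rectified: a ray, as slopes to the right and down, at radius r is drawn at 1 + k1 r^2 times it, then the intrinsics apply), "rvec" (rotation vector, rad) and "tvec" (3), from world to camera coordinates, as OpenCV has them; the wrist camera has in their place "hand_eye" (4x4, takes a point from camera to tool coordinates, whose origin is the TCP and whose axes are the flange's). Camera axes: x right, y down, z forward; pixel columns grow to the right and rows downward; lengths in m; the calibration is good to about 2 mm. A picture is of the moment at which its call begins: read the wrist's pose just before it. get_calibration takes no time and is no camera call.
- close_job(): hands the job in; it is judged then, once.
The state is a dict: "t": time; "joint_pos": joint angles; "dq": joint speeds; "tau": joint torques, N m; "position": TCP position; "eef_rot": TCP orientation; "wrist_force": force on the tool from outside, world axes, zero at the start; "torque": the same for the moment, N m; "grip_width": opening from 0.0 (shut) to 1.0 (fully open); "gripper_force": force on a finger pad.
Only numpy, scipy, OpenCV 4.12 (cv2) and the standard library are available. Lean on these libraries where they do the work, as an engineer would, in place of code of your own. Each camera call takes 0.05 s, during which the arm holds its last target. There are 200 camera calls.

## Task

Open the green lid of the battery charging box, swing up its prop rod and let the lid down on it so that the rod's tip sits in the holding slot under the lid and the lid stays propped. Only then stand every battery module that lies on the bench upright in the box's channel, in any order, as one tight row: the first pushed against the orange end stop and each next one pushed against its neighbour with no gap left. Leave the lid propped and the other things on the bench where they are.

Things in the scene. Friction and masses are not known exactly. Their poses are not given: they have to be found in the camera images.
- charging_box: grey steel charging box, bolted down: outside 200 (x) x 380 (y) x 90 (z) mm, walls 5, floor top at z = 4 mm. Origin: centre of its underside; -x is its front (to the robot), +y its left. Inside is a channel along y for the modules, from x = -86 (black rail 18 mm high) to x = -3 mm (black charger unit, top at z = 50 mm). Prop rod at the front left, lid handle at the front right.
- end_stop (a point): on the face (y = -174 mm in the box frame) of the orange end stop that closes the channel on the right; on the channel's centre line x = -45 mm, at floor level z = 4 mm. Axes as the box. Five modules butted there reach to y = +56 mm.
- lid (a joint): opening of the green lid (rad): 0 closed, 1.5 its limit, 1.30 resting on the prop rod. Lid 204 (hinge to front) x 384 x 10 mm, 0.5 kg, hinged along the box's far edge. Its stiff hinge keeps it where it is left above about 1.0 rad; lower down it sinks shut. Open it to 1.4 or more so that the rod can swing beneath it, then let it down.
- lid_hinge (a point): middle of the lid's hinge line, which runs along the box's y (box frame [100, 0, 97] mm)
- lid_bar (a point): middle of the lid's handle, a round steel bar 10 mm thick and 70 mm long, parallel to the hinge and 238 mm from it in the lid's plane, 33 mm clear of the lid's front edge, at y = -125 mm in the box frame. Axes turn with the lid; at 0 they are the box's.
- lid_hole (a point): where the centre of the rod's ball tip sits when home in the holding slot: 140 mm from the hinge line, 10 mm below the lid's mid-plane, y = +165 mm in the box frame. The slot is a rim 11 mm deep on the lid's underside; opening 17 mm (away from the hinge) x 24 mm (along it).
- rod (a joint): swing of the prop rod (rad): 0 lying along the box's front, pointing right (box -y); pi/2 up against its stop, tip below the slot. Stays where it is left (half raised, it bars the lid). Its axis through rod_pivot leans 40 degrees forward from vertical: (-0.645, 0, 0.764) in the box frame; at pi/2 the rod points along (0.764, 0, 0.645), up and back under the lid.
- rod_pivot (a point): pivot of the prop rod, box frame [-118, 165, 85] mm
- rod_knob (a point): grip point on the rod's red round knob, 16 mm thick, 110 mm along the rod from its pivot; the knob stands out from the rod along the swing axis and ends 44 mm from the rod's centre line, this point is at 30 mm. It can be gripped across the box's y and spins in the grip.
- rod_tip (a point): centre of the ball tip (10 mm) of the prop rod, 224 mm from the pivot; rod 8 mm thick, steel
- module_0: battery module: black box 72 (x) x 46 (y) x 52 (z) mm, 0.35 kg nominal, with a yellow upright carrying web on top, centred, 44 long along x, 14 thick along y, 34 tall (from 52 to 86 mm). Origin: centre of its underside, z up. A half turn makes no difference. May be absent (None).
- module_1: battery module: black box 72 (x) x 46 (y) x 52 (z) mm, 0.35 kg nominal, with a yellow upright carrying web on top, centred, 44 long along x, 14 thick along y, 34 tall (from 52 to 86 mm). Origin: centre of its underside, z up. A half turn makes no difference. May be absent (None).
- module_2: battery module: black box 72 (x) x 46 (y) x 52 (z) mm, 0.35 kg nominal, with a yellow upright carrying web on top, centred, 44 long along x, 14 thick along y, 34 tall (from 52 to 86 mm). Origin: centre of its underside, z up. A half turn makes no difference. May be absent (None).
- module_3: battery module: black box 72 (x) x 46 (y) x 52 (z) mm, 0.35 kg nominal, with a yellow upright carrying web on top, centred, 44 long along x, 14 thick along y, 34 tall (from 52 to 86 mm). Origin: centre of its underside, z up. A half turn makes no difference. May be absent (None).
- module_4: battery module: black box 72 (x) x 46 (y) x 52 (z) mm, 0.35 kg nominal, with a yellow upright carrying web on top, centred, 44 long along x, 14 thick along y, 34 tall (from 52 to 86 mm). Origin: centre of its underside, z up. A half turn makes no difference. May be absent (None).
- tape_measure: yellow tape measure, 62x78x34 mm, a bystander; origin: centre of its underside
- coupling: rust-brown pipe coupling, 44 mm across, 38 mm high, a bystander; origin: centre of its underside
Not all that is in view belongs to the job. What is shaped like the module_0 but pink is not meant. Leave any purple look-alike of the module_3 alone.

How it is judged:
By the outcome, as a careful person would: the job done as asked, in the order asked, and still so for the second after the job is handed in, with the robot touching nothing.
Of module_0, module_1, module_2, module_3, module_4 only 3 to 5 are there at a start; the rules pass over those that are not, and their reading is None.
At some moment in a run one of module_0, module_1, module_2, module_3, module_4 may be knocked a few centimetres aside while the robot is not near it.
Once in a run the grip may slacken for a moment while it holds something.
It also fails if it takes over 210 s, if anything falls off the work surface, if the arm or the gripper's body presses on something with over 40 N, if the wrist force passes 120 N, or if a joint passes its speed limit or range.

## Working session

There is one attempt and no reset: what is moved stays moved. The work goes in short steps, Python scripts to look and compute and a tool call to move; the robot and the scene stay as the last step left them, time stands still between calls to the robot, and variables do not carry over. Pictures are saved under pics/ and viewed, at most 14 in all, crops included, and the job is handed in when it is done.

Besides the shell and the picture viewer there is one more tool, called after "Request:" in YAML: its name, and indented under it one key for each argument. arm_command: Moves the arm, as the interface text tells. Its arguments: {"type":"object","properties":{"series":{"type":"array"},"squeeze":{"type":"number"}},"required":["series"]}

```bash
mkdir -p pics; python3 - <<'E'
from workcell import *
import cv2
print(get_obs())
for n in ["scene","top","wrist"]:
    c=get_calibration(n); print(n,c)
    cv2.imwrite(f"pics/{n}0.png",grab_frame(n)[:,:,::-1])
E
```

```text
{'t': 0.0, 'joint_pos': array([ 1.07058427e+00,  2.77181927e-01, -2.79173719e-02,  1.26799138e+00,
        2.19186977e-06,  1.46741541e+00]), 'dq': array([ 0.00021616,  0.0007145 , -0.00023788,  0.00022583, -0.00134277,
        0.00087462]), 'tau': array([-4.06894114e-04, -4.45513129e+01,  2.95199811e+01,  1.65035221e-02,
       -9.64824176e-05,  6.40235513e-06]), 'position': array([0.24115668, 0.57569716, 0.21201218]), 'eef_rot': array([ 1.97116106e-01,  9.80379480e-01, -1.09500108e-03, -3.42027933e-04]), 'wrist_force': array([-0.35565202, -0.43918736, -0.76570441]), 'torque': array([ 0.04433787, -0.00905414, -0.00502354]), 'gripper_force': 0.0, 'grip_width': 1.0003131028804524}
scene {'camera_matrix': array([[580.47167556,   0.        , 320.06163056],
       [  0.        , 580.47167556, 242.52276407],
       [  0.        ,   0.        ,   1.        ]]), 'k1': 0.022725574057515754, 'rvec': array([ 2.17269123, -1.13597361,  0.43885564]), 'tvec': array([-0.24043461,  0.40329104,  1.37805414])}
top {'camera_matrix': array([[505.36866081,   0.        , 317.69128906],
       [  0.        , 505.36866081, 238.06288049],
       [  0.        ,   0.        ,   1.        ]]), 'k1': -0.14125475418351122, 'rvec': array([ 2.20381533, -2.14377   ,  0.07249372]), 'tvec': array([0.04390817, 0.52251428, 1.34077445])}
wrist {'camera_matrix': array([[349.51307374,   0.        , 324.6125191 ],
       [  0.        , 349.51307374, 243.14394768],
       [  0.        ,   0.        ,   1.        ]]), 'k1': -0.0320578286131638, 'hand_eye': array([[-9.79410236e-05, -9.55152977e-01, -2.96112784e-01,
         7.45638583e-02],
       [ 9.99999883e-01,  4.67529522e-05, -4.81563922e-04,
         5.39151756e-04],
       [ 4.73811361e-04, -2.96112796e-01,  9.55152861e-01,
        -1.61046186e-01],
       [ 0.00000000e+00,  0.00000000e+00,  0.00000000e+00,
         1.00000000e+00]])}
```

View pics/scene0.png

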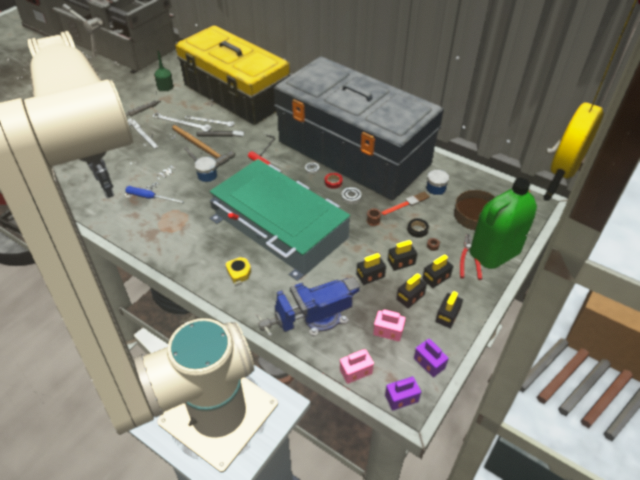

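View pics/top0.png

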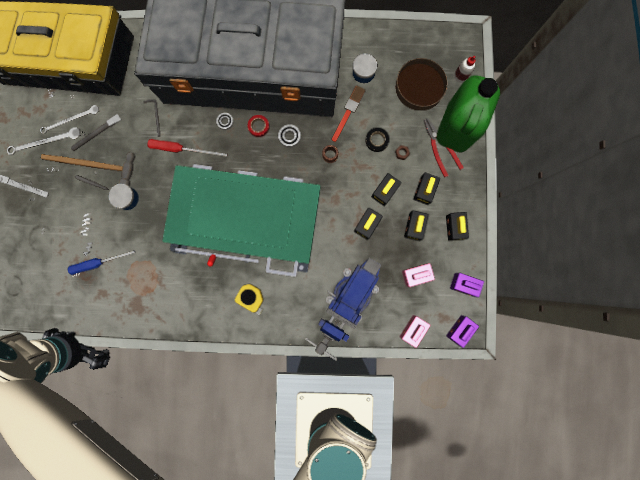

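```bash
cat > h.py <<'E'
import numpy as np, cv2
from workcell import *
from scipy.spatial.transform import Rotation as R
def cam(n,obs=None):
    c=get_calibration(n)
    if n=="wrist":
        T=np.eye(4);T[:3,:3]=R.from_quat(obs['eef_rot']).as_matrix();T[:3,3]=obs['position']
        M=np.linalg.inv(T@c['hand_eye'])
        return c['camera_matrix'],c['k1'],M[:3,:3],M[:3,3]
    return c['camera_matrix'],c['k1'],cv2.Rodrigues(c['rvec'])[0],c['tvec']
def toworld(C,px,z):
    K,k,Rm,t=C
    p=cv2.undistortPoints(np.array(px,float).reshape(-1,1,2),K,np.array([k,0,0,0.]))[:,0]
    d=np.c_[p,np.ones(len(p))]@Rm; o=-Rm.T@t
    return o+d*((z-o[2])/d[:,2])[:,None]
def topix(C,P):
    K,k,Rm,t=C
    return cv2.projectPoints(np.array(P,float).reshape(-1,1,3),cv2.Rodrigues(Rm)[0],t,K,np.array([k,0,0,0.]))[0][:,0]
def shot(n,name=None):
    o=get_obs(); im=grab_frame(n)[:,:,::-1].copy()
    if name: cv2.imwrite(f"pics/{name}.png",im)
    return im,cam(n,o),o
def mask(im,lo,hi): return cv2.inRange(cv2.cvtColor(im,cv2.COLOR_BGR2HSV),lo,hi)
def blobs(m,amin=20):
    cs=cv2.findContours(m,cv2.RETR_EXTERNAL,cv2.CHAIN_APPROX_NONE)[0]
    return sorted([c for c in cs if cv2.contourArea(c)>amin],key=cv2.contourArea,reverse=True)
YEL=((22,120,120),(34,255,255)); GRN=((70,80,40),(90,255,200))
E
python3 - <<'E'
from h import *
im=cv2.imread('pics/top0.png');C=cam('top')
g=blobs(mask(im,*GRN))[0]
w=toworld(C,g[:,0],0.102)[:,:2].astype(np.float32)
(c,s,a)=cv2.minAreaRect(w); print('lid',c,s,a); print(cv2.boxPoints((c,s,a)))
for b in blobs(mask(im,*YEL)):
    u=b[:,0].mean(0); w=toworld(C,b[:,0],0.08)[:,:2].astype(np.float32); print(u,cv2.contourArea(b),cv2.minAreaRect(w))
for i in blobs(mask(im,(0,200,130),(6,255,255)),10): print('red',i[:,0].mean(0),toworld(C,[i[:,0].mean(0)],.11))
big=cv2.resize(im[140:360,320:500],None,fx=3.3,fy=2.7); 
a=cv2.resize(im[150:320,150:480],None,fx=2.4,fy=2.4,interpolation=cv2.INTER_CUBIC); cv2.imwrite('pics/crop1.png',a)
E
```

```text
lid (0.5733888149261475, 0.2568388879299164) (0.3832487463951111, 0.20403534173965454) 83.33904266357422
[[0.44983253 0.07834142]
 [0.65249056 0.05467457]
 [0.6969451  0.43533635]
 [0.49428707 0.4590032 ]]
[52.70501475 34.97345133] 6930.5 ((1.086989164352417, 0.8669866323471069), (0.38648906350135803, 0.21251416206359863), 83.05108642578125)
[249.13513514 297.64864865] 505.0 ((0.3596276640892029, 0.2277948409318924), (0.06641675531864166, 0.05994986742734909), 61.28342819213867)
[419.575 223.   ] 82.0 ((0.5627472996711731, -0.20557571947574615), (0.01582638919353485, 0.045066699385643005), 78.01638793945312)
[369.37142857 221.2       ] 79.5 ((0.5640180706977844, -0.07525777071714401), (0.014513231813907623, 0.04565108194947243), 59.36020278930664)
[462.35 224.  ] 79.0 ((0.5633947849273682, -0.3177672326564789), (0.04195163771510124, 0.015976380556821823), 1.6049715280532837)
[388.12121212 185.78787879] 75.5 ((0.6581356525421143, -0.122351735830307), (0.014462951570749283, 0.04423242434859276), 57.58661651611328)
[430.05555556 184.94444444] 72.0 ((0.6643997430801392, -0.2326372265815735), (0.014924207702279091, 0.04416748508810997), 71.95564270019531)
red [211.   259.84] [[0.45132615 0.32571204 0.11      ]]
red [164.       148.453125] [[0.7379734  0.46521093 0.11      ]]
```

View pics/crop1.png

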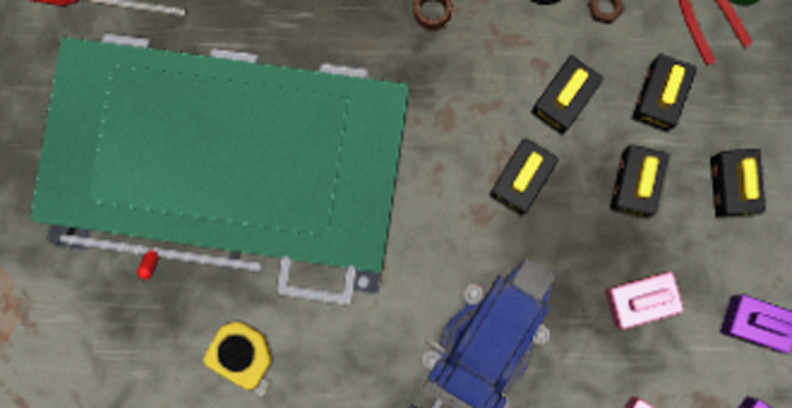

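```bash
cat >> h.py <<'E'
YAW=-0.1163; BO=np.array([0.5754,0.2566,0])
def b2w(p):
    c,s=np.cos(YAW),np.sin(YAW); x,y,z=np.array(p,float)
    return BO+np.array([c*x-s*y,s*x+c*y,z])
def plan(targets,ydeg,o=None):
    """first turn (tool z), then shifts in turned tool axes, sequentially for world targets"""
    o=o or get_obs(); M=R.from_quat(o['eef_rot']).as_matrix(); p=o['position']
    cur=np.arctan2(M[1,1],M[0,1]); d=(np.radians(ydeg)-cur+np.pi/2)%np.pi-np.pi/2 if not isinstance(ydeg,complex) else 0
    a=cur+d; ty=np.array([np.cos(a),np.sin(a),0]); tx=np.array([-np.sin(a),np.cos(a),0])
    print('turn %.3f'%-d,'tooly %.1f'%np.degrees(a),'from',p.round(4))
    for t in targets:
        v=np.array(t)-p; print('  shift x %.4f y %.4f z %.4f  (to %s)'%(v@tx,v@ty,-v[2],np.round(t,4))); p=np.array(t)
E
python3 - <<'E'
from h import *
b=b2w([-138,-125,97] if 0 else [-.138,-.125,.097])
plan([b+[0,0,.1],b],-6.66)
E
```

```text
turn 1.290 tooly -6.7 from [0.2412 0.5759 0.2123]
  shift x -0.4033 y 0.2309 z 0.0153  (to [0.4238 0.1485 0.197 ])
  shift x 0.0000 y 0.0000 z 0.1000  (to [0.4238 0.1485 0.097 ])
```

Request:
arm_command:
  series:
    - [0,0,0,0.1173,30]
    - [0,0,0,0.1173,30]
    - [0,0,0,0.1173,30]
    - [0,0,0,0.1173,30]
    - [0,0,0,0.1173,30]
    - [0,0,0,0.1173,30]
    - [0,0,0,0.1173,30]
    - [0,0,0,0.1173,30]
    - [0,0,0,0.1173,30]
    - [0,0,0,0.1173,30]
    - [0,0,0,0.1173,30]
  squeeze: 60

```text
t: 1.07
position: [0.2414, 0.5761, 0.2127]
eef_rot: [0.749, 0.663, -0.0, 0.0]
wrist_force: [0.4, 0.1, -0.3]
grip_width: 0.297
gripper_force: 0.0
```

Request:
arm_command:
  series:
    - [-0.0336,0.0192,0,0,30]
    - [-0.0336,0.0192,0,0,30]
    - [-0.0336,0.0192,0,0,30]
    - [-0.0336,0.0192,0,0,30]
    - [-0.0336,0.0192,0,0,30]
    - [-0.0336,0.0192,0,0,30]
    - [-0.0336,0.0192,0,0,30]
    - [-0.0336,0.0192,0,0,30]
    - [-0.0336,0.0192,0,0,30]
    - [-0.0336,0.0192,0,0,30]
    - [-0.0336,0.0192,0,0,30]
    - [-0.0336,0.0192,0.015,0,30]
    - [0,0,0,0,30]
    - [0,0,0,0,30]

```text
t: 2.23
position: [0.4233, 0.1472, 0.1972]
eef_rot: [0.749, 0.663, -0.001, -0.001]
wrist_force: [0.1, 0.2, 0.4]
grip_width: 0.301
gripper_force: 0.0
```

```bash
python3 - <<'E'
from h import *
im,C,o=shot('wrist','w1')
b=b2w([-.138,-.125,.097])
plan([b],-6.66)
pts=[b,b2w([-.138,-.09,.097]),b2w([-.138,-.16,.097]),b2w([-.104,-.192,.102]),b2w([-.1374,.055,.108])]
px=topix(C,pts);print(px)
for p in px: cv2.circle(im,tuple(int(v) for v in p),3,(0,0,255),-1)
cv2.imwrite('pics/w1m.png',im)
E
```

```text
turn -0.002 tooly -6.7 from [0.4232 0.1485 0.1977]
  shift x 0.0001 y 0.0006 z 0.1007  (to [0.4238 0.1485 0.097 ])
[[323.88185083 235.03135796]
 [323.62597723 190.02796843]
 [324.11967784 276.74625949]
 [365.6938313  314.99329497]
 [323.19184452 -44.54877595]]
```

View pics/w1m.png

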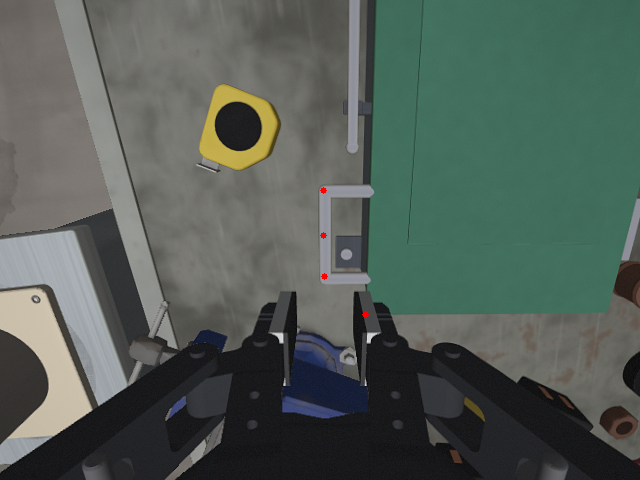

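Request:
arm_command:
  series:
    - [0,0.002,0.03,0,30]
    - [0,0,0.03,0,30]
    - [0,0,0.025,0,30]
    - [0,0,0.015,0,30]
    - [0,0,0,0,30]
    - [0,0,0,0,0]
    - [0,0,0,0,0]
    - [0,0,0,0,0]
    - [0,0,0,0,0]
    - [0,0,0,0,0]

```text
t: 3.12
position: [0.4266, 0.1493, 0.0994]
eef_rot: [0.747, 0.665, 0.001, 0.001]
wrist_force: [-0.1, -0.2, 0.1]
grip_width: 0.002
gripper_force: 0.0
```

```bash
python3 - <<'E'
from h import *
im,C,o=shot('wrist','w2'); print(o['grip_width'],o['gripper_force'],o['wrist_force'],o['position'])
b=b2w([-.138,-.125,.097])
print(topix(C,[b]))
E
```

```text
0.0024721613412498644 0.0 [-0.12922834 -0.18102049  0.06434995] [0.4266111  0.14934282 0.09941903]
[[317.27047532 292.1188103 ]]
```

View pics/w2.png

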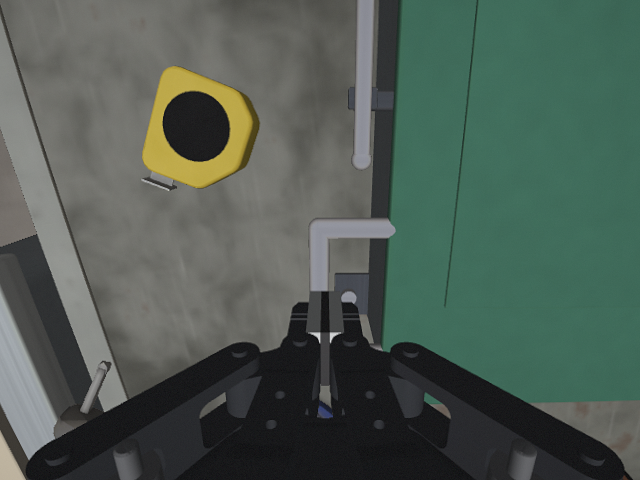

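```bash
python3 - <<'E'
from h import *
o=get_obs();C=cam('wrist',o)
for p in [[-.138,-.09,.097],[-.104,-.192,.102],[-.118,-.059,.085],[-.104,-.09,.097],[-.104,.0,.102]]: print(p,topix(C,[b2w(p)]))
print(o['joint_pos'],o['eef_rot'])
im=cv2.imread('pics/w2.png')
cv2.imwrite('pics/w2c.png',cv2.resize(im[200:420,220:430],None,fx=2.7,fy=2.7))
E
```

```text
[-0.138, -0.09, 0.097] [[317.23133693 225.64399916]]
[-0.104, -0.192, 0.102] [[379.12895535 405.09265046]]
[-0.118, -0.059, 0.085] [[358.17964423 158.11025668]]
[-0.104, -0.09, 0.097] [[387.75228069 225.62730399]]
[-0.104, 0.0, 0.102] [[401.07004737   9.82641463]]
[ 1.93323066e-01  6.30109673e-02 -5.40210482e-01  9.65659582e-01
  2.40170396e-05  1.88031102e+00] [7.46970320e-01 6.64856694e-01 8.30443920e-04 4.77070048e-04]
```

View pics/w2c.png

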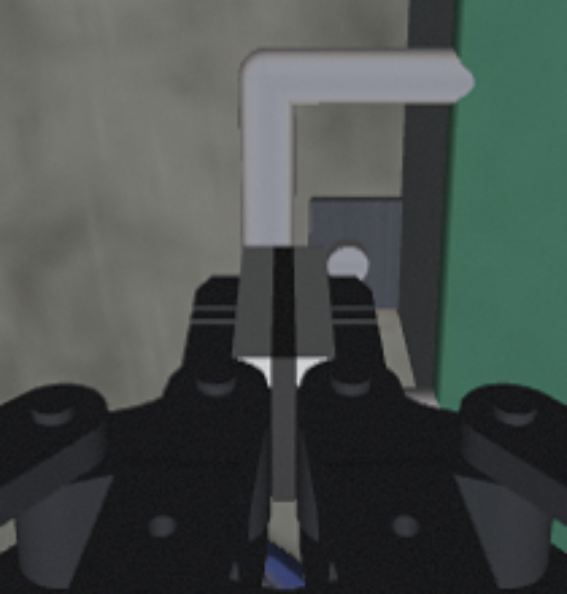

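Request:
arm_command:
  series:
    - [0,-0.003,0,0,30]
    - [0,0,0,0,30]
    - [0,0,0,0,30]
    - [0,0,0,0,30]
    - [0,0,0.01,0,30]
    - [0,0,0.01,0,30]
    - [0,0,0.01,0,30]
    - [0,0,0.008,0,30]
    - [0,0,0,0,30]
    - [0,0,0,0,0]
    - [0,0,0,0,0]
    - [0,0,0,0,0]
    - [0,0,0,0,0]
    - [0,0,0,0,0]

```text
t: 4.33
position: [0.4236, 0.1489, 0.0606]
eef_rot: [0.747, 0.665, 0.0, 0.001]
wrist_force: [4.4, -2.5, -4.3]
grip_width: 0.09
gripper_force: 58.3
```

Request:
arm_command:
  series:
    - [0,0,0,0,30]
    - [0,0,0,0,30]
    - [0,0,0,0,30]
    - [0,0,0.008,0,30]
    - [0,0,0.007,0,30]
    - [0,0,0,0,30]
    - [0,0,0,0,0]
    - [0,0,0,0,0]
    - [0,0,0,0,0]
    - [0,0,0,0,0]
    - [0,0,0,0,0]

```text
t: 5.25
position: [0.4237, 0.149, 0.0454]
eef_rot: [0.747, 0.665, 0.0, 0.001]
wrist_force: [4.8, -3.7, -3.4]
grip_width: 0.096
gripper_force: 58.2
```

```bash
python3 - <<'E'
from h import *
im,C,o=shot('wrist','w3');print(o['wrist_force'],o['torque'])
cv2.imwrite('pics/w3c.png',cv2.resize(im[180:440,200:450],None,fx=2.2,fy=2.2))
E
```

```text
[ 4.7859691  -3.70176328 -3.38310695] [-0.4295665  -0.74908936  0.00636551]
```

View pics/w3c.png

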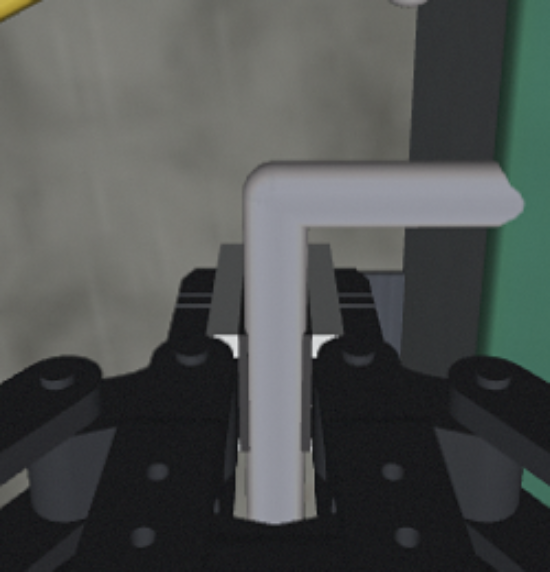

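Request:
arm_command:
  series:
    - [0,0,0,0,30]
    - [0,0,0,0,30]
    - [0,0,0,0,30]
    - [0,0,-0.008,0,30]
    - [0,0,0,0,30]
    - [0,0,0,0,0]
    - [0,0,0,0,0]
    - [0,0,0,0,0]
    - [0,0,0,0,0]
    - [0,0,0,0,0]
  squeeze: 80

```text
t: 6.13
position: [0.4237, 0.1495, 0.0539]
eef_rot: [0.747, 0.665, 0.001, 0.001]
wrist_force: [1.7, -1.2, 5.4]
grip_width: 0.088
gripper_force: 78.1
```

```bash
python3 -c "
import numpy as np
t=np.linspace(0,1.45,19);x=.238*(1-np.cos(t));z=.238*np.sin(t)
print([[0,round(a,4),round(-b,4),0,0] for a,b in zip(np.diff(x),np.diff(z))])"
```

```text
[[0, np.float64(0.0008), np.float64(-0.0192), 0, 0], [0, np.float64(0.0023), np.float64(-0.019), 0, 0], [0, np.float64(0.0038), np.float64(-0.0188), 0, 0], [0, np.float64(0.0053), np.float64(-0.0184), 0, 0], [0, np.float64(0.0068), np.float64(-0.0179), 0, 0], [0, np.float64(0.0082), np.float64(-0.0173), 0, 0], [0, np.float64(0.0096), np.float64(-0.0166), 0, 0], [0, np.float64(0.0109), np.float64(-0.0158), 0, 0], [0, np.float64(0.0121), np.float64(-0.0148), 0, 0], [0, np.float64(0.0133), np.float64(-0.0138), 0, 0], [0, np.float64(0.0143), np.float64(-0.0127), 0, 0], [0, np.float64(0.0153), np.float64(-0.0115), 0, 0], [0, np.float64(0.0162), np.float64(-0.0102), 0, 0], [0, np.float64(0.017), np.float64(-0.0089), 0, 0], [0, np.float64(0.0176), np.float64(-0.0075), 0, 0], [0, np.float64(0.0182), np.float64(-0.0061), 0, 0], [0, np.float64(0.0186), np.float64(-0.0046), 0, 0], [0, np.float64(0.0189), np.float64(-0.0031), 0, 0]]
```

Request:
arm_command:
  series:
    - [0,0.0003,-0.0095,0,0]
    - [0,0.0005,-0.0097,0,0]
    - [0,0.0023,-0.019,0,0]
    - [0,0.0038,-0.0188,0,0]
    - [0,0.0053,-0.0184,0,0]
    - [0,0.0068,-0.0179,0,0]
    - [0,0.0082,-0.0173,0,0]
    - [0,0.0096,-0.0166,0,0]
    - [0,0.0109,-0.0158,0,0]

```text
t: 6.88
position: [0.467, 0.1444, 0.1942]
eef_rot: [0.747, 0.665, -0.002, -0.003]
wrist_force: [1.0, 2.3, -9.0]
grip_width: 0.086
gripper_force: 77.7
```

Request:
arm_command:
  series:
    - [0,0.0121,-0.0148,0,0]
    - [0,0.0133,-0.0138,0,0]
    - [0,0.0143,-0.0127,0,0]
    - [0,0.0153,-0.0115,0,0]
    - [0,0.0162,-0.0102,0,0]
    - [0,0.017,-0.0089,0,0]
    - [0,0.0176,-0.0075,0,0]
    - [0,0.0182,-0.0061,0,0]
    - [0,0.0186,-0.0046,0,0]
    - [0,0.0189,-0.0031,0,0]
    - [0,0,0,0,0]
    - [0,0,0,0,0]

```text
t: 7.88
position: [0.6333, 0.1247, 0.2929]
eef_rot: [0.747, 0.665, 0.003, 0.002]
wrist_force: [1.2, -1.5, 11.2]
grip_width: 0.085
gripper_force: 83.2
```

Request:
arm_command:
  series:
    - [0,0,0,0,30]
    - [0,0,0,0,30]
    - [0,0,0,0,30]
    - [0,0,0,0,30]
    - [0,0,-0.02,0,30]
    - [0,0,-0.03,0,30]
    - [0,0,-0.02,0,30]
    - [0,-0.04,0,0,30]
    - [0,-0.04,0,0,30]
    - [0,-0.04,0,0,30]
    - [0,-0.04,0,0,30]
    - [0,0,0.02,-0.12,45]
    - [0,0,0.02,-0.12,45]
    - [0,0,0.02,-0.12,45]
    - [0,0,0.02,-0.12,45]
    - [0,0,0.02,-0.12,45]
    - [0,0,0.02,-0.12,45]
    - [0,0,0.02,-0.12,45]
    - [0,0,0,-0.12,45]
    - [0,0,0,-0.12,45]

```text
t: 9.55
position: [0.469, 0.1433, 0.2167]
eef_rot: [0.296, 0.955, -0.001, -0.003]
wrist_force: [0.5, 0.4, 0.8]
grip_width: 0.456
gripper_force: 0.0
```

```bash
cat >> h.py <<'E'
OFF=np.array([0,0,-.044])  # grasp point -> reported TCP
def knob(th,r=.034):
    return b2w(np.array([-.118,.165,.085])+.110*np.array([.764*np.sin(th),-np.cos(th),.645*np.sin(th)])+r*np.array([-.645,0,.764]))+OFF
E
python3 - <<'E'
from h import *
k=knob(0); plan([k+[0,0,.07],k],83.34)
im,C,o=shot('scene','s1')
bx=b2w([.1,0,.097])
for th in [1.35,1.4,1.45,1.5]: print(th,topix(C,[b2w([.1-.204*np.cos(th),-.192,.097+.204*np.sin(th)]),b2w([.1-.204*np.cos(th),.192,.097+.204*np.sin(th)])]).round(0).tolist())
E
```

```text
turn -0.485 tooly 83.3 from [0.469  0.1433 0.2167]
  shift x 0.0474 y 0.1798 z 0.0797  (to [0.4428 0.3275 0.137 ])
  shift x 0.0000 y 0.0000 z 0.0700  (to [0.4428 0.3275 0.067 ])
1.35 [[342.0, 170.0], [241.0, 112.0]]
1.4 [[345.0, 167.0], [243.0, 110.0]]
1.45 [[347.0, 165.0], [246.0, 108.0]]
1.5 [[350.0, 163.0], [248.0, 106.0]]
```

View pics/s1.png

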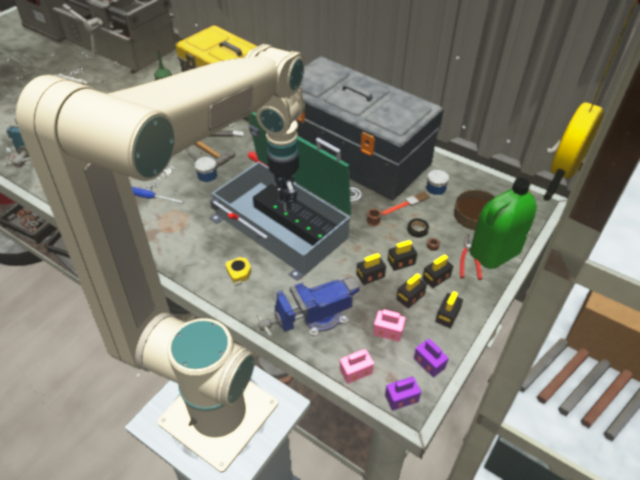

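Request:
arm_command:
  series:
    - [0,0,0.01,-0.121,45]
    - [0,0,0.02,-0.121,45]
    - [0,0,0.02,-0.121,45]
    - [0,0,0.02,-0.122,45]
    - [0.0095,0.036,0,0,45]
    - [0.0095,0.036,0,0,45]
    - [0.0095,0.036,0,0,45]
    - [0.0095,0.036,0,0,45]
    - [0.0094,0.0358,0.01,0,45]
    - [0,0,0,0,45]
    - [0,0,0,0,45]

```text
t: 10.52
position: [0.445, 0.3292, 0.1384]
eef_rot: [0.06, 0.998, -0.001, -0.001]
wrist_force: [-0.9, -0.8, -0.2]
grip_width: 0.453
gripper_force: 0.0
```

```bash
python3 - <<'E'
from h import *
k=knob(0); plan([k],83.34)
im,C,o=shot('wrist','w4')
print(topix(C,[b2w([-.118-.645*.044,.055,.085+.764*.044]),b2w([-.118-.645*.01,.055,.085+.764*.01])]))
for b in blobs(mask(im,(0,170,100),(6,255,255)),30): print(cv2.boundingRect(b),cv2.minAreaRect(b))
E
```

```text
turn -0.004 tooly 83.3 from [0.445  0.3292 0.1384]
  shift x 0.0020 y -0.0020 z 0.0715  (to [0.4428 0.3275 0.067 ])
[[320.72315879 260.54827751]
 [321.49138157 278.90507884]]
(306, 256, 27, 38) ((319.0, 274.5), (37.0, 26.0), 90.0)
```

Request:
arm_command:
  series:
    - [0.002,-0.002,0.02,0,45]
    - [0,0,0.02,0,45]
    - [0,0,0.02,0,45]
    - [0,0,0.0115,0,45]
    - [0,0,0,0,45]
    - [0,0,0,0,0]
    - [0,0,0,0,0]
    - [0,0,0,0,0]
    - [0,0,0,0,0]
    - [0,0,0,0,0]
  squeeze: 60

```text
t: 11.4
position: [0.445, 0.3264, 0.0691]
eef_rot: [0.061, 0.998, 0.0, 0.001]
wrist_force: [-0.2, -0.9, 2.2]
grip_width: 0.162
gripper_force: 58.8
```

```bash
python3 - <<'E'
from h import *
o=get_obs();p=o['position'];print(p-knob(0),o['grip_width'])
c,s=np.cos(YAW),np.sin(YAW)
t=np.linspace(0,np.pi/2,17);P=np.array([knob(x) for x in t]);D=np.diff(P,axis=0)
bx=D[:,0]*c+D[:,1]*s; by=-D[:,0]*s+D[:,1]*c
print([[float(round(-a,4)),float(round(b,4)),float(round(-z,4)),0,0] for a,b,z in zip(bx,by,D[:,2])])
E
```

```text
[ 0.00224145 -0.00109765  0.00208842] 0.1615984413603763
[[-0.0082, 0.0005, -0.007, 0, 0], [-0.0082, 0.0016, -0.0069, 0, 0], [-0.008, 0.0026, -0.0068, 0, 0], [-0.0078, 0.0036, -0.0066, 0, 0], [-0.0075, 0.0046, -0.0063, 0, 0], [-0.0071, 0.0055, -0.006, 0, 0], [-0.0066, 0.0064, -0.0056, 0, 0], [-0.0061, 0.0072, -0.0052, 0, 0], [-0.0055, 0.008, -0.0047, 0, 0], [-0.0049, 0.0087, -0.0041, 0, 0], [-0.0042, 0.0093, -0.0036, 0, 0], [-0.0035, 0.0098, -0.003, 0, 0], [-0.0028, 0.0102, -0.0023, 0, 0], [-0.002, 0.0105, -0.0017, 0, 0], [-0.0012, 0.0107, -0.001, 0, 0], [-0.0004, 0.0108, -0.0003, 0, 0]]
```

Request:
arm_command:
  series:
    - [-0.0082,0.0005,-0.007,0,0]
    - [-0.0082,0.0016,-0.0069,0,0]
    - [-0.008,0.0026,-0.0068,0,0]
    - [-0.0078,0.0036,-0.0066,0,0]
    - [-0.0075,0.0046,-0.0063,0,0]
    - [-0.0071,0.0055,-0.006,0,0]
    - [-0.0066,0.0064,-0.0056,0,0]
    - [-0.0061,0.0072,-0.0052,0,0]
    - [-0.0055,0.008,-0.0047,0,0]
    - [-0.0049,0.0087,-0.0041,0,0]
    - [-0.0042,0.0093,-0.0036,0,0]
    - [-0.0035,0.0098,-0.003,0,0]
    - [-0.0028,0.0102,-0.0023,0,0]
    - [-0.002,0.0105,-0.0017,0,0]
    - [-0.0012,0.0107,-0.001,0,0]
    - [-0.0004,0.0108,-0.0003,0,0]
    - [0,0.002,0,0,0]
    - [0,0,0,0,0]

```text
t: 12.9
position: [0.5497, 0.4248, 0.1464]
eef_rot: [0.062, 0.998, -0.002, 0.009]
wrist_force: [6.2, -10.4, 14.0]
grip_width: 0.161
gripper_force: 62.2
```

```bash
python3 - <<'E'
from h import *
o=get_obs();print(o['position']-knob(np.pi/2))
E
```

```text
[ 0.01061712 -0.0021911   0.00848071]
```

```bash
python3 - <<'E'
from h import *
im,C,o=shot('scene'); c=cv2.resize(im[90:260,190:370],None,fx=3.3,fy=3.3,interpolation=cv2.INTER_CUBIC)
im2,C2,o2=shot('wrist')
print(o['position'],o['wrist_force'],topix(C2,[b2w([.0531,.165,.2295]),b2w([-.118,.165,.085]),b2w(np.array([-.118,.165,.085])+.11*np.array([.764,0,.645])+.044*np.array([-.645,0,.764]))]))
cv2.imwrite('pics/m1.png',np.hstack([cv2.resize(c,(400,378)),cv2.resize(im2,(400,300))[:, :] if 0 else cv2.copyMakeBorder(cv2.resize(im2,(400,300)),0,78,0,0,0)]))
E
```

```text
[0.54965094 0.42477965 0.14640671] [  6.20887486 -10.37379497  14.02475618] [[328.31393429 618.43049262]
 [325.0881859  136.01042756]
 [325.93856308 298.70838823]]
```

View pics/m1.png

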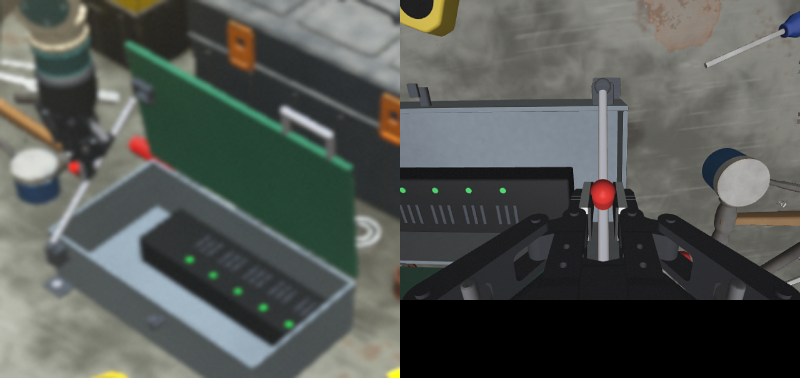

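Request:
arm_command:
  series:
    - [0,0,0,0,45]
    - [0,0,0,0,45]
    - [0,0,0,0,45]
    - [0,0,0,0,45]
    - [0,0,-0.02,0,45]
    - [0,0,-0.03,0,45]
    - [0,0,-0.04,0.12,30]
    - [0,0,-0.04,0.12,30]
    - [0,0,-0.04,0.12,30]
    - [0,0,-0.04,0.12,30]
    - [0,0,-0.02,0.12,30]
    - [0,0,0,0.12,30]
    - [0,0,0,0.12,30]
    - [0,0,0,0.12,30]
    - [0,0,0,0.12,30]
    - [0,0,0,0.12,30]
    - [0,0,0,0.12,30]
    - [0,0,0,0.12,30]
    - [0,0,0,0.12,30]
    - [0,0,0,0,30]

```text
t: 14.67
position: [0.5407, 0.4273, 0.3682]
eef_rot: [0.746, 0.666, -0.001, -0.0]
wrist_force: [0.0, -0.0, 0.2]
grip_width: 0.302
gripper_force: 0.0
```

```bash
python3 - <<'E'
from h import *
plan([[.6333,.1247,.363],[.6333,.1247,.293]],-6.66)
E
```

```text
turn 0.003 tooly -6.7 from [0.5407 0.4273 0.3682]
  shift x -0.2898 y 0.1270 z 0.0052  (to [0.6333 0.1247 0.363 ])
  shift x 0.0000 y 0.0000 z 0.0700  (to [0.6333 0.1247 0.293 ])
```

Request:
arm_command:
  series:
    - [-0.032,0.0141,0,0.003,30]
    - [-0.032,0.0141,0,0,30]
    - [-0.032,0.0141,0,0,30]
    - [-0.032,0.0141,0,0,30]
    - [-0.032,0.0141,0,0,30]
    - [-0.032,0.0141,0,0,30]
    - [-0.032,0.0141,0,0,30]
    - [-0.032,0.0141,0,0,30]
    - [-0.0338,0.0142,0.005,0,30]
    - [0,0,0,0,30]
    - [0,0,0,0,30]

```text
t: 15.58
position: [0.6344, 0.123, 0.363]
eef_rot: [0.747, 0.665, -0.001, -0.001]
wrist_force: [0.2, -0.1, 0.1]
grip_width: 0.295
gripper_force: 0.0
```

```bash
python3 - <<'E'
from h import *
plan([[.6333,.1247,.293]],-6.66)
im,C,o=shot('wrist','w5'); 
print(topix(C,[b2w([.1-.238*np.cos(t),y,.097+.238*np.sin(t)]) for t in(1.4,1.45,1.5) for y in (-.16,-.09)]).round())
E
```

```text
turn 0.001 tooly -6.7 from [0.6344 0.123  0.363 ]
  shift x 0.0016 y -0.0013 z 0.0700  (to [0.6333 0.1247 0.293 ])
[[299. 320.]
 [297. 209.]
 [318. 322.]
 [318. 210.]
 [338. 323.]
 [339. 210.]]
```

View pics/w5.png

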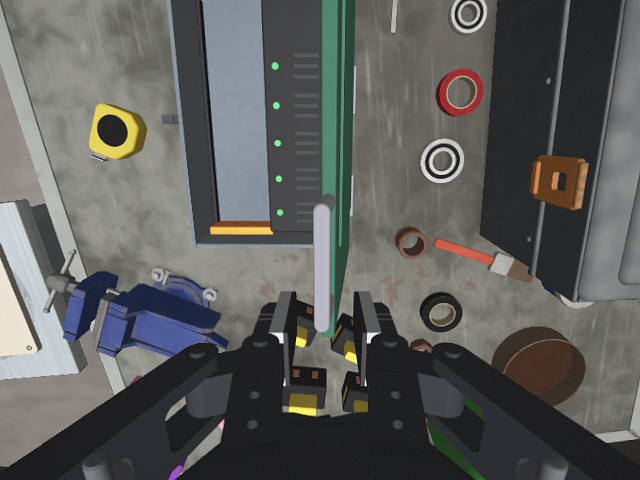

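Request:
arm_command:
  series:
    - [0.001,-0.0013,0.03,0,30]
    - [0,0,0.025,0,30]
    - [0,0,0.015,0,30]
    - [0,0,0,0,30]
    - [0,0,0,0,0]
    - [0,0,0,0,0]
    - [0,0,0,0,0]
    - [0,0,0,0,0]
    - [0,-0.0053,0.0006,0,0]
    - [0,-0.0053,0.0008,0,0]
    - [0,-0.0053,0.0009,0,0]
    - [0,-0.0053,0.001,0,0]
    - [0,-0.0052,0.0012,0,0]
    - [0,-0.0052,0.0013,0,0]
    - [0,0,0,0,0]
    - [0,0,0,0,0]
  squeeze: 60

```text
t: 16.97
position: [0.6025, 0.1308, 0.2894]
eef_rot: [0.746, 0.666, 0.002, 0.0]
wrist_force: [0.8, 4.3, -3.2]
grip_width: 0.096
gripper_force: 58.7
```

```bash
python3 - <<'E'
from h import *
o=get_obs();c,s=np.cos(YAW),np.sin(YAW); d=o['position']-BO; print('box x',d[0]*c+d[1]*s,'theta',np.arccos((.1-d[0]*c-d[1]*s)/.238),o['wrist_force'],o['grip_width'])
E
```

```text
box x 0.04147460934810325 theta 1.3223430725400473 [ 0.78927118  4.34471504 -3.23507388] 0.09593872541633645
```

Now the last part, gently, watching the force.

Request:
arm_command:
  series:
    - [0,-0.0026,0.0007,0,0]
    - [0,-0.0026,0.0007,0,0]
    - [0,-0.0025,0.0007,0,0]
    - [0,0,0,0,0]
    - [0,0,0,0,0]

```text
t: 17.38
position: [0.5964, 0.1315, 0.2877]
eef_rot: [0.746, 0.666, 0.003, 0.001]
wrist_force: [4.7, 4.7, -3.5]
grip_width: 0.089
gripper_force: 58.8
```

```bash
python3 - <<'E'
from h import *
o=get_obs();c,s=np.cos(YAW),np.sin(YAW); d=o['position']-BO; print('box x',d[0]*c+d[1]*s,'theta',np.arccos((.1-d[0]*c-d[1]*s)/.238),o['wrist_force'],o['grip_width'])
E
```

```text
box x 0.035389618365762196 theta 1.295873989346712 [ 4.70740183  4.69890563 -3.4607054 ] 0.08948134702953406
```

Request:
arm_command:
  series:
    - [0,-0.002,0.0006,0,0]
    - [0,-0.002,0.0006,0,0]
    - [0,0,0,0,0]
    - [0,0,0,0,0]

```text
t: 17.72
position: [0.5958, 0.1316, 0.2875]
eef_rot: [0.746, 0.666, 0.006, 0.004]
wrist_force: [10.0, 4.2, -4.4]
grip_width: 0.095
gripper_force: 58.8
```

```bash
python3 - <<'E'
from h import *
o=get_obs();c,s=np.cos(YAW),np.sin(YAW); d=o['position']-BO; print('box x',d[0]*c+d[1]*s,'theta',np.arccos((.1-d[0]*c-d[1]*s)/.238),o['wrist_force'],o['grip_width'])
im,C,o=shot('scene');cv2.imwrite('pics/s2.png',cv2.resize(im[80:260,200:370],None,fx=3.3,fy=3.3,interpolation=cv2.INTER_CUBIC))
E
```

```text
box x 0.03478045430328871 theta 1.2932136054664984 [10.00777545  4.16222037 -4.40418488] 0.09454422434257093
```

View pics/s2.png

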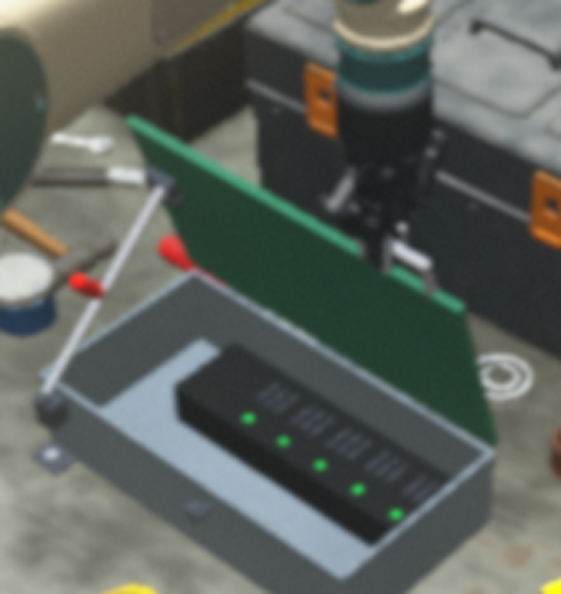

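Request:
arm_command:
  series:
    - [0,0.003,-0.001,0,0]
    - [0,0,0,0,30]
    - [0,0,0,0,30]
    - [0,0,0,0,30]
    - [0,0,0,0,30]
    - [0,0,-0.02,0,30]
    - [0,0,-0.03,0,30]
    - [0,0,-0.03,0,30]
    - [0,-0.035,0,0,30]
    - [0,-0.035,0,0,30]
    - [0,-0.035,0,0,30]
    - [0,0,0,-0.12,40]
    - [0,0,0,-0.12,40]
    - [0,0,0,-0.12,40]
    - [0,0,0,-0.12,40]
    - [0,0,0,-0.12,40]
    - [0,0,0,-0.12,40]
    - [0,0,0,-0.12,40]
    - [0,0,0,-0.12,40]
    - [0,0,0,-0.12,40]

```text
t: 19.43
position: [0.4885, 0.1421, 0.3663]
eef_rot: [0.295, 0.955, -0.0, 0.0]
wrist_force: [0.4, -0.0, -0.5]
grip_width: 0.399
gripper_force: 0.0
```

Request:
arm_command:
  series:
    - [0,0,0.015,-0.12,40]
    - [0,0,0.015,-0.12,40]
    - [0,0,0.015,-0.12,40]
    - [0,0,0.015,-0.13,40]

```text
out of range: a turn must lie within [-0.125, 0.125]
```

```bash
python3 - <<'E'
from h import *
plan([[.5,-.19,.3]],83.34)
E
```

```text
turn -0.483 tooly 83.3 from [0.4885 0.1421 0.3663]
  shift x -0.0499 y -0.3285 z 0.0663  (to [ 0.5  -0.19  0.3 ])
```

Request:
arm_command:
  series:
    - [0,0,0.015,-0.12,40]
    - [0,0,0.015,-0.12,40]
    - [0,0,0.016,-0.121,40]
    - [0,0,0.02,-0.122,40]
    - [-0.005,-0.033,0,0,40]
    - [-0.005,-0.033,0,0,40]
    - [-0.005,-0.033,0,0,40]
    - [-0.005,-0.033,0,0,40]
    - [-0.005,-0.033,0,0,40]
    - [-0.005,-0.033,0,0,40]
    - [-0.005,-0.033,0,0,40]
    - [-0.005,-0.033,0,0,40]
    - [-0.005,-0.033,0,0,40]
    - [-0.005,-0.033,0,0,40]
    - [0,0,0,0,40]
    - [0,0,0,0,40]

```text
t: 20.77
position: [0.4978, -0.1927, 0.2999]
eef_rot: [0.063, 0.998, 0.0, -0.0]
wrist_force: [-1.1, 0.7, -0.0]
grip_width: 0.402
gripper_force: 0.0
```

```bash
cat >> h.py <<'E'
def mods(im,C):
    out=[]
    for b in blobs(mask(im,*YEL),60):
        w=toworld(C,b[:,0],.086)[:,:2].astype(np.float32); (c,s,a)=cv2.minAreaRect(w)
        if s[0]>s[1]: a+=90; s=s[::-1]
        out.append((b[:,0].mean(0).round(),np.round(c,4),np.round(s,4),round((a+6)%180-6,1)))
    return out
E
python3 - <<'E'
from h import *
im,C,o=shot('wrist','w6')
for m in mods(im,C): print(*m)
E
```

```text
[433. 249.] [ 0.5614 -0.0773] [0.014 0.044] 60.2
[224. 273.] [ 0.5608 -0.318 ] [0.0142 0.044 ] 95.1
[319. 261.] [ 0.5593 -0.2064] [0.0135 0.0433] 78.0
[308. 340.] [ 0.6604 -0.2334] [0.0138 0.0439] 70.8
```

View pics/w6.png

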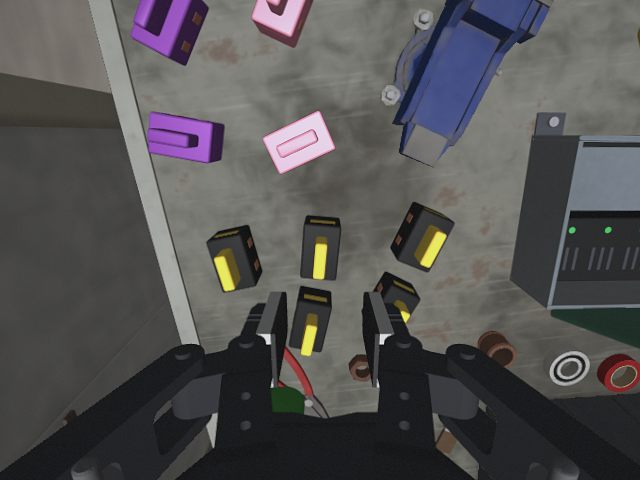

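```bash
python3 - <<'E'
from h import *
plan([[.5614,-.0773,.14],[.5614,-.0773,.032]],60.2)
E
```

```text
turn 0.396 tooly 60.2 from [ 0.4978 -0.1915  0.3   ]
  shift x 0.0015 y 0.1307 z 0.1600  (to [ 0.5614 -0.0773  0.14  ])
  shift x 0.0000 y 0.0000 z 0.1080  (to [ 0.5614 -0.0773  0.032 ])
```

Request:
arm_command:
  series:
    - [0,0,0.03,0.099,40]
    - [0,0,0.03,0.099,40]
    - [0,0,0.03,0.099,40]
    - [0,0,0.03,0.099,40]
    - [0,0.033,0.01,0,40]
    - [0,0.033,0.01,0,40]
    - [0,0.033,0.01,0,40]
    - [0.0015,0.0317,0.01,0,40]
    - [0,0,0.02,0,40]
    - [0,0,0,0,40]
    - [0,0,0,0,40]

```text
t: 21.73
position: [0.56, -0.0751, 0.1191]
eef_rot: [0.255, 0.967, -0.0, -0.002]
wrist_force: [0.6, -0.3, 0.1]
grip_width: 0.395
gripper_force: 0.0
```

```bash
python3 - <<'E'
from h import *
plan([[.5614,-.0773,.032]],60.2)
im,C,o=shot('wrist','w7')
for m in mods(im,C): print(*m)
E
```

```text
turn 0.005 tooly 60.2 from [ 0.56   -0.0751  0.1191]
  shift x -0.0023 y -0.0012 z 0.0871  (to [ 0.5614 -0.0773  0.032 ])
[324. 268.] [ 0.5615 -0.0759] [0.0134 0.0433] 61.0
[ 31. 418.] [ 0.5583 -0.3151] [0.0152 0.037 ] 95.2
[146. 345.] [ 0.5515 -0.2022] [0.0143 0.0265] 77.5
[332. 400.] [ 0.6483 -0.1183] [0.0134 0.0296] 55.9
[199. 454.] [ 0.6418 -0.2264] [0.0074 0.0153] 14.1
```

Request:
arm_command:
  series:
    - [-0.0022,0,0.025,0,40]
    - [0,0,0.025,0,40]
    - [0,0,0.02,0,40]
    - [0,0,0.01,0,40]
    - [0,0,0.006,0,40]
    - [0,0,0,0,40]
    - [0,0,0,0,0]
    - [0,0,0,0,0]
    - [0,0,0,0,0]
    - [0,0,0,0,0]
    - [0,0,0,0,0]
    - [0,0,0,0,0]
  squeeze: 80

```text
t: 22.78
position: [0.5652, -0.0784, 0.0356]
eef_rot: [0.256, 0.967, -0.0, 0.002]
wrist_force: [-0.4, -0.2, 6.4]
grip_width: 0.15
gripper_force: 79.1
```

```bash
cat >> h.py <<'E'
def place(n,zrel,extra=.015):
    """targets: over slot, then lowered; zrel = reported z when module on bench"""
    t=b2w([-.045,-.151+.046*n+extra,0]); o=get_obs(); p=o['position']
    plan([[p[0],p[1],zrel+.125],[t[0],t[1],zrel+.125],[t[0],t[1],zrel+.005]],83.34,o)
E
python3 -c "
from h import *
place(0,get_obs()['position'][2])"
```

```text
turn -0.402 tooly 83.3 from [ 0.5652 -0.0784  0.0356]
  shift x 0.0000 y 0.0000 z -0.1250  (to [ 0.5652 -0.0784  0.1606])
  shift x 0.0737 y 0.1979 z -0.0000  (to [0.5149 0.1267 0.1606])
  shift x 0.0000 y 0.0000 z 0.1200  (to [0.5149 0.1267 0.0406])
```

Request:
arm_command:
  series:
    - [0,0,-0.02,0,0]
    - [0,0,-0.035,0,0]
    - [0,0,-0.035,-0.1,0]
    - [0,0,-0.035,-0.1,0]
    - [0,0,0,-0.1,0]
    - [0,0,0,-0.102,0]
    - [0,0,0,0,0]
    - [0,0,0,0,0]
    - [0,0,0,0,0]

```text
t: 23.53
position: [0.5625, -0.0778, 0.1577]
eef_rot: [0.059, 0.998, 0.0, -0.001]
wrist_force: [0.4, -0.3, -2.4]
grip_width: 0.149
gripper_force: 78.6
```

```bash
python3 -c "
from h import *
place(0,.0356)
im,C,o=shot('wrist','w8')
for m in mods(im,C): print(*m)
print(get_obs()['position'],get_obs()['wrist_force'])"
```

```text
turn -0.002 tooly 83.3 from [ 0.5625 -0.0778  0.1577]
  shift x 0.0000 y 0.0000 z -0.0029  (to [ 0.5625 -0.0778  0.1606])
  shift x 0.0709 y 0.1976 z -0.0000  (to [0.5149 0.1267 0.1606])
  shift x 0.0000 y 0.0000 z 0.1200  (to [0.5149 0.1267 0.0406])
[325. 333.] [ 0.6336 -0.0862] [0.0276 0.0896] 83.2
[148. 262.] [ 0.5598 -0.2045] [0.0137 0.0435] 77.9
[  9. 282.] [ 0.5613 -0.3157] [0.0148 0.0425] 95.3
[149. 371.] [ 0.6516 -0.2286] [0.0137 0.0258] 71.1
[ 0.56260983 -0.077804    0.15775219] [-0.27782441 -0.25094035 -3.05843516]
```

View pics/w8.png

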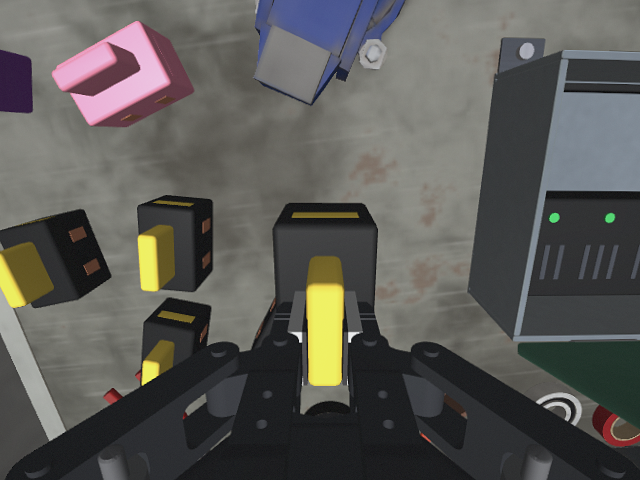

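```bash
cat >> h.py <<'E'
def held(zoff,name='wtmp'):
    "web centre relative to TCP in tool axes; zoff = web top z - reported z"
    im,C,o=shot('wrist',name); b=min(blobs(mask(im,*YEL),300),key=lambda b:abs(b[:,0].mean(0)-[325,320]).sum())
    M=R.from_quat(o['eef_rot']).as_matrix()
    w=(toworld(C,b[:,0],o['position'][2]+zoff)-o['position'])@M
    print('held x %.4f..%.4f y %.4f..%.4f'%(w[:,0].min(),w[:,0].max(),w[:,1].min(),w[:,1].max()),'rect',cv2.boundingRect(b))
E
python3 -c "
from h import *
held(.086-.0335)"
```

```text
held x -0.0147..0.0271 y -0.0063..0.0066 rect (306, 282, 38, 104)
```

Request:
arm_command:
  series:
    - [0.011,0.033,0,-0.002,0]
    - [0.011,0.033,0,0,0]
    - [0.011,0.033,0,0,0]
    - [0.011,0.033,0,0,0]
    - [0.011,0.033,0,0,0]
    - [0.011,0.0326,0,0,0]
    - [0,0,0,0,0]
    - [0,0,0,0,0]

```text
t: 24.3
position: [0.5197, 0.1273, 0.1584]
eef_rot: [0.056, 0.998, -0.0, -0.0]
wrist_force: [-0.3, 0.3, -3.2]
grip_width: 0.15
gripper_force: 79.6
```

```bash
cat >> h.py <<'E'
def bx(o=None):
    o=o or get_obs(); d=o['position']-BO; c,s=np.cos(YAW),np.sin(YAW)
    print('TCP in box',np.round([d[0]*c+d[1]*s,-d[0]*s+d[1]*c,d[2]],4),'F',(R.from_euler('z',-YAW).apply(o['wrist_force'])).round(1),'grip',round(o['grip_width'],3),round(float(o['gripper_force']),1),'t',round(o['t'],1))
E
python3 -c "
from h import *
bx(); held(.0525)"
```

```text
TCP in box [-0.0403 -0.1349  0.1584] F [-0.3  0.3 -3.2] grip 0.15 79.6 t 24.3
held x -0.0147..0.0271 y -0.0063..0.0066 rect (306, 282, 38, 104)
```

Request:
arm_command:
  series:
    - [0,0,0.025,0.003,0]
    - [0,0,0.025,0,0]
    - [0,0,0.025,0,0]
    - [0,0,0.02,0,0]
    - [0,0,0.012,0,0]
    - [0,0,0.006,0,0]
    - [0,0,0,0,0]
    - [0,0,0,0,0]

```text
t: 25.02
position: [0.5211, 0.125, 0.0461]
eef_rot: [0.059, 0.998, -0.0, 0.0]
wrist_force: [0.2, 0.1, -2.6]
grip_width: 0.152
gripper_force: 79.6
```

```bash
python3 -c "
from h import *
bx()"
```

```text
TCP in box [-0.0386 -0.137   0.0461] F [ 0.2  0.2 -2.6] grip 0.152 79.6 t 25.0
```

Request:
arm_command:
  series:
    - [0,0,0.003,0,0]
    - [0,0,0.002,0,0]
    - [0,0,0.0015,0,0]
    - [0,0,0,0,0]
    - [0,0,0,0,0]

```text
t: 25.43
position: [0.5208, 0.1259, 0.0397]
eef_rot: [0.058, 0.998, 0.0, 0.0]
wrist_force: [-0.7, -0.3, -3.2]
grip_width: 0.149
gripper_force: 79.6
```

Request:
arm_command:
  series:
    - [0,-0.004,0,0,0]
    - [0,-0.004,0,0,0]
    - [0,-0.003,0,0,0]
    - [0,0,0,0,0]

```text
t: 25.77
position: [0.5194, 0.1142, 0.0396]
eef_rot: [0.059, 0.998, -0.0, 0.0]
wrist_force: [0.9, -0.2, -2.8]
grip_width: 0.148
gripper_force: 79.7
```

```bash
python3 -c "
from h import *
bx()"
```

```text
TCP in box [-0.0391 -0.148   0.0396] F [ 0.9 -0.1 -2.8] grip 0.148 79.7 t 25.8
```

Request:
arm_command:
  series:
    - [0,0,0.002,0,0]
    - [0,0,0.002,0,0]
    - [0,0,0,0,0]
    - [0,0,0,0,0]

```text
t: 26.1
position: [0.5195, 0.1142, 0.0395]
eef_rot: [0.059, 0.998, -0.001, 0.0]
wrist_force: [-10.3, -3.0, 26.1]
grip_width: 0.148
gripper_force: 83.8
```

Request:
arm_command:
  series:
    - [0,-0.002,0,0,0]
    - [0,-0.002,0,0,0]
    - [0,0,0,0,0]
    - [0,0,0,0,0]

```text
t: 26.43
position: [0.5196, 0.1138, 0.0397]
eef_rot: [0.058, 0.998, 0.004, 0.001]
wrist_force: [-8.9, 6.8, 23.6]
grip_width: 0.149
gripper_force: 83.6
```

```bash
python3 -c "
from h import *
bx()"
```

```text
TCP in box [-0.0389 -0.1483  0.0397] F [-9.6  5.7 23.6] grip 0.149 83.6 t 26.4
```

Request:
arm_command:
  series:
    - [0,0,-0.003,0,0]
    - [0,0,0,0,0]
    - [0,-0.002,0,0,0]
    - [0,-0.002,0,0,0]
    - [0,0,0,0,0]
    - [0,0,0,0,0]

```text
t: 26.93
position: [0.5199, 0.1099, 0.0397]
eef_rot: [0.058, 0.998, 0.004, 0.001]
wrist_force: [-1.7, 8.1, 7.7]
grip_width: 0.152
gripper_force: 81.0
```

```bash
python3 -c "
from h import *
bx()"
```

```text
TCP in box [-0.0381 -0.1522  0.0397] F [-2.7  7.8  7.7] grip 0.152 81.0 t 26.9
```

Request:
arm_command:
  series:
    - [0,-0.002,0,0,0]
    - [0,-0.002,0,0,0]
    - [0,0,0,0,0]
    - [0,0,0,0,0]

```text
t: 27.27
position: [0.5199, 0.1097, 0.04]
eef_rot: [0.057, 0.998, 0.008, 0.001]
wrist_force: [-0.5, 16.9, 6.4]
grip_width: 0.146
gripper_force: 80.8
```

```bash
python3 -c "
from h import *
bx()"
```

```text
TCP in box [-0.0381 -0.1523  0.04  ] F [-2.4 16.7  6.4] grip 0.146 80.8 t 27.3
```

Request:
arm_command:
  series:
    - [0,0.003,0,0,0]
    - [0,0.002,0,0,0]
    - [0,0,0,0,0]
    - [0,0,0,0,24]
    - [0,0,0,0,24]
    - [0,0,0,0,24]
    - [0,0,-0.006,0,24]
    - [0,0,-0.015,0,24]
    - [0,0,-0.03,0,24]
    - [0,0,-0.035,0,24]
    - [0,0,-0.035,0,40]

```text
t: 28.18
position: [0.5172, 0.1074, 0.16]
eef_rot: [0.059, 0.998, -0.0, -0.001]
wrist_force: [0.9, 0.7, 0.2]
grip_width: 0.363
gripper_force: 0.0
```

Request:
arm_command:
  series:
    - [-0.0076,-0.0308,0,0,40]
    - [-0.0076,-0.0308,0,0,40]
    - [-0.0076,-0.0308,0,0,40]
    - [-0.0076,-0.0308,0,0,40]
    - [-0.0076,-0.0308,0,0,40]
    - [-0.0076,-0.0308,0,0,40]
    - [-0.0076,-0.0308,0,0,40]
    - [-0.0076,-0.0308,0,0,40]
    - [-0.0076,-0.0308,0,0,40]
    - [-0.0076,-0.0308,0,0,40]
    - [0,0,0,0.093,40]
    - [0,0,0,0,40]
    - [0,0,0,0,40]

```text
t: 29.27
position: [0.5574, -0.207, 0.1592]
eef_rot: [0.104, 0.995, 0.0, -0.001]
wrist_force: [-1.2, -0.1, -0.7]
grip_width: 0.4
gripper_force: 0.0
```

```bash
cat >> h.py <<'E'
def pick(hint,z=.034,name='wtmp'):
    im,C,o=shot('wrist',name); ms=mods(im,C)
    for m in ms: print(*m)
    m=min(ms,key=lambda m:np.hypot(*(m[1]-hint))); plan([[*m[1],z]],m[3]); bx()
E
python3 -c "
from h import *
pick([.5595,-.205],name='w9')"
```

```text
[326. 248.] [ 0.5598 -0.2062] [0.0129 0.043 ] 77.6
[177. 280.] [ 0.5611 -0.3173] [0.0138 0.0434] 95.5
[319. 372.] [ 0.6602 -0.2334] [0.0134 0.0441] 71.3
[456. 335.] [ 0.6509 -0.1224] [0.014 0.035] 55.7
turn 0.008 tooly 77.6 from [ 0.5574 -0.2064  0.1592]
  shift x -0.0023 y 0.0007 z 0.1252  (to [ 0.5598 -0.2062  0.034 ])
TCP in box [ 0.0358 -0.462   0.1592] F [ 0.4  0.7 -0.6] grip 0.403 0.0 t 29.3
```

Request:
arm_command:
  series:
    - [0,0.0007,0.035,0.008,40]
    - [0,0,0.035,0,40]
    - [0,0,0.03,0,40]
    - [0,0,0.016,0,40]
    - [0,0,0.008,0,40]
    - [0,0,0,0,40]
    - [0,0,0,0,0]
    - [0,0,0,0,0]
    - [0,0,0,0,0]
    - [0,0,0,0,0]
    - [0,0,0,0,0]
    - [0,0,0,0,0]

```text
t: 30.32
position: [0.5589, -0.206, 0.0363]
eef_rot: [0.109, 0.994, 0.0, 0.001]
wrist_force: [-0.6, 2.0, 4.1]
grip_width: 0.148
gripper_force: 78.7
```

Request:
arm_command:
  series:
    - [0,0,-0.02,0,0]
    - [0,0,-0.035,0,0]
    - [0,0,-0.035,-0.05,0]
    - [0,0,-0.035,-0.05,0]
    - [0,0,0,0,0]
    - [0,0,0,0,0]
    - [0,0,0,0,0]

```text
t: 30.9
position: [0.5567, -0.2057, 0.1587]
eef_rot: [0.059, 0.998, 0.0, -0.002]
wrist_force: [-1.0, 0.1, -4.3]
grip_width: 0.145
gripper_force: 78.8
```

```bash
python3 -c "
from h import *
place(1,.0356); bx(); held(.0525)"
```

```text
turn -0.002 tooly 83.3 from [ 0.5567 -0.2057  0.1587]
  shift x 0.0000 y 0.0000 z -0.0019  (to [ 0.5567 -0.2057  0.1606])
  shift x 0.0800 y 0.3713 z -0.0000  (to [0.5203 0.1724 0.1606])
  shift x 0.0000 y 0.0000 z 0.1200  (to [0.5203 0.1724 0.0406])
TCP in box [ 0.0351 -0.4613  0.1587] F [-1.   0.  -4.3] grip 0.145 78.8 t 30.9
held x -0.0198..0.0226 y -0.0091..0.0066 rect (300, 294, 44, 103)
```

Request:
arm_command:
  series:
    - [0.0072,0.0338,0,-0.002,0]
    - [0.0072,0.0338,0,0,0]
    - [0.0072,0.0338,0,0,0]
    - [0.0072,0.0338,0,0,0]
    - [0.0072,0.0338,0,0,0]
    - [0.0072,0.0338,0,0,0]
    - [0.0072,0.0338,0,0,0]
    - [0.0072,0.0338,0,0,0]
    - [0.0072,0.0338,0,0,0]
    - [0.0072,0.0338,0,0,0]
    - [0.0072,0.0338,0,0,0]
    - [0,0,0,0,0]
    - [0,0,0,0,0]
    - [0,0,0,0,0]

```text
t: 32.12
position: [0.5208, 0.1719, 0.1581]
eef_rot: [0.058, 0.998, -0.001, -0.002]
wrist_force: [0.4, -0.3, -5.3]
grip_width: 0.15
gripper_force: 80.1
```

```bash
python3 -c "
from h import *
bx(); held(.0525)"
```

```text
TCP in box [-0.0444 -0.0905  0.1581] F [ 0.4 -0.3 -5.3] grip 0.15 80.1 t 32.1
held x -0.0193..0.0226 y -0.0063..0.0065 rect (306, 294, 38, 102)
```

Request:
arm_command:
  series:
    - [0,0,0.025,0,0]
    - [0,0,0.025,0,0]
    - [0,0,0.025,0,0]
    - [0,0,0.02,0,0]
    - [0,0,0.012,0,0]
    - [0,0,0.007,0,0]
    - [0,0,0.003,0,0]
    - [0,0,0.002,0,0]
    - [0,0,0,0,0]
    - [0,0,0,0,0]

```text
t: 33.0
position: [0.5236, 0.1723, 0.0424]
eef_rot: [0.058, 0.998, 0.0, 0.001]
wrist_force: [0.0, 0.5, -5.0]
grip_width: 0.144
gripper_force: 80.0
```

Request:
arm_command:
  series:
    - [0,-0.004,0,0,0]
    - [0,-0.004,0,0,0]
    - [0,-0.004,0,0,0]
    - [0,-0.003,0,0,0]
    - [0,-0.002,0,0,0]
    - [0,0,0,0,0]
    - [0,0,0,0,0]

```text
t: 33.58
position: [0.5209, 0.1563, 0.0418]
eef_rot: [0.058, 0.998, 0.001, 0.0]
wrist_force: [-0.1, 3.9, -2.1]
grip_width: 0.146
gripper_force: 80.3
```

```bash
python3 -c "
from h import *
bx()"
```

```text
TCP in box [-0.0425 -0.1059  0.0418] F [-0.6  3.8 -2.1] grip 0.146 80.3 t 33.6
```

Request:
arm_command:
  series:
    - [0,0.002,0.002,0,0]
    - [0,0,0.001,0,0]
    - [0,0,0,0,0]
    - [0,-0.003,0,0,0]
    - [0,-0.003,0,0,0]
    - [0,-0.002,0,0,0]
    - [0,0,0,0,0]
    - [0,0,0,0,0]

```text
t: 34.25
position: [0.5215, 0.1563, 0.0406]
eef_rot: [0.057, 0.998, 0.008, 0.001]
wrist_force: [-3.7, 16.9, 5.6]
grip_width: 0.148
gripper_force: 81.5
```

```bash
python3 -c "
from h import *
bx()"
```

```text
TCP in box [-0.0419 -0.1059  0.0406] F [-5.6 16.3  5.6] grip 0.148 81.5 t 34.2
```

Request:
arm_command:
  series:
    - [0,0.003,0,0,0]
    - [0,0.002,0,0,0]
    - [0,0,0,0,0]
    - [0,0,0,0,28]
    - [0,0,0,0,28]
    - [0,0,0,0,28]
    - [0,0,-0.006,0,28]
    - [0,0,-0.015,0,28]
    - [0,0,-0.03,0,28]
    - [0,0,-0.035,0,28]
    - [0,0,-0.035,0,40]

```text
t: 35.17
position: [0.5196, 0.1538, 0.1602]
eef_rot: [0.058, 0.998, -0.001, -0.001]
wrist_force: [0.5, -0.6, -0.8]
grip_width: 0.395
gripper_force: 0.0
```

Request:
arm_command:
  series:
    - [-0.0073,-0.0362,0,0,40]
    - [-0.0073,-0.0362,0,0,40]
    - [-0.0073,-0.0362,0,0,40]
    - [-0.0073,-0.0362,0,0,40]
    - [-0.0073,-0.0362,0,0,40]
    - [-0.0073,-0.0362,0,0,40]
    - [-0.0073,-0.0362,0,0,40]
    - [-0.0073,-0.0362,0,0,40]
    - [-0.0073,-0.0362,0,0,40]
    - [-0.0073,-0.0362,0,0,40]
    - [-0.0073,-0.0362,0,0,40]
    - [-0.0073,-0.0362,0,0,40]
    - [-0.0073,-0.0362,0,0,40]
    - [0,0,0,-0.106,40]
    - [0,0,0,-0.106,40]
    - [0,0,0,0,40]
    - [0,0,0,0,40]

```text
t: 36.58
position: [0.5599, -0.3243, 0.1594]
eef_rot: [-0.046, 0.999, -0.0, -0.0]
wrist_force: [0.2, -0.6, 0.1]
grip_width: 0.399
gripper_force: 0.0
```

```bash
python3 -c "
from h import *
pick([.561,-.317],name='w10')"
```

```text
[331. 247.] [ 0.561  -0.3197] [0.013 0.043] 95.3
[557. 376.] [ 0.6531 -0.126 ] [0.0151 0.0396] 56.2
turn 0.001 tooly 95.3 from [ 0.56   -0.324   0.1595]
  shift x -0.0014 y 0.0041 z 0.1255  (to [ 0.561  -0.3197  0.034 ])
TCP in box [ 0.052  -0.5784  0.1595] F [1.2 0.9 0.7] grip 0.402 0.0 t 36.6
```

Request:
arm_command:
  series:
    - [0,0.0035,0.035,0,40]
    - [0,0,0.035,0,40]
    - [0,0,0.03,0,40]
    - [0,0,0.016,0,40]
    - [0,0,0.008,0,40]
    - [0,0,0,0,40]
    - [0,0,0,0,0]
    - [0,0,0,0,0]
    - [0,0,0,0,0]
    - [0,0,0,0,0]
    - [0,0,0,0,0]
    - [0,0,0,0,0]

```text
t: 37.63
position: [0.5608, -0.3207, 0.0365]
eef_rot: [-0.048, 0.999, -0.0, 0.001]
wrist_force: [1.1, 2.3, 4.5]
grip_width: 0.147
gripper_force: 78.9
```

Request:
arm_command:
  series:
    - [0,0,-0.02,0,0]
    - [0,0,-0.035,0,0]
    - [0,0,-0.035,0.105,0]
    - [0,0,-0.035,0.105,0]
    - [0,0,0,0,0]
    - [0,0,0,0,0]
    - [0,0,0,0,0]

```text
t: 38.22
position: [0.5585, -0.3197, 0.1585]
eef_rot: [0.057, 0.998, 0.001, -0.002]
wrist_force: [-0.4, 0.2, -5.5]
grip_width: 0.152
gripper_force: 78.8
```

```bash
python3 -c "
from h import *
place(2,.0356); bx(); held(.0525)"
```

```text
turn 0.003 tooly 83.3 from [ 0.5585 -0.3197  0.1585]
  shift x 0.0000 y 0.0000 z -0.0021  (to [ 0.5585 -0.3197  0.1606])
  shift x 0.0951 y 0.5304 z -0.0000  (to [0.5256 0.2181 0.1606])
  shift x 0.0000 y 0.0000 z 0.1200  (to [0.5256 0.2181 0.0406])
TCP in box [ 0.0501 -0.5744  0.1585] F [-0.5  0.1 -5.5] grip 0.152 78.8 t 38.2
held x -0.0179..0.0238 y -0.0063..0.0066 rect (306, 291, 38, 102)
```

Request:
arm_command:
  series:
    - [0.0061,0.0354,0,0.003,0]
    - [0.0061,0.0354,0,0,0]
    - [0.0061,0.0354,0,0,0]
    - [0.0061,0.0354,0,0,0]
    - [0.0061,0.0354,0,0,0]
    - [0.0061,0.0354,0,0,0]
    - [0.0061,0.0354,0,0,0]
    - [0.0061,0.0354,0,0,0]
    - [0.0061,0.0354,0,0,0]
    - [0.0061,0.0354,0,0,0]
    - [0.0061,0.0354,0,0,0]
    - [0.0061,0.0354,0,0,0]
    - [0.0061,0.0354,0,0,0]
    - [0.0061,0.0354,0,0,0]
    - [0.0061,0.0348,0,0,0]
    - [0,0,0,0,0]
    - [0,0,0,0,0]

```text
t: 39.68
position: [0.5284, 0.2181, 0.1574]
eef_rot: [0.056, 0.998, -0.001, -0.003]
wrist_force: [-0.0, -0.3, -5.1]
grip_width: 0.149
gripper_force: 80.2
```

```bash
python3 -c "
from h import *
bx(); held(.0525)"
```

```text
TCP in box [-0.0422 -0.0437  0.1574] F [ 0.  -0.3 -5.1] grip 0.149 80.2 t 39.7
held x -0.0179..0.0303 y -0.0063..0.0066 rect (306, 273, 38, 120)
```

Request:
arm_command:
  series:
    - [0,0,0.025,0,0]
    - [0,0,0.025,0,0]
    - [0,0,0.025,0,0]
    - [0,0,0.02,0,0]
    - [0,0,0.012,0,0]
    - [0,0,0.006,0,0]
    - [0,0,0.003,0,0]
    - [0,0,0.0015,0,0]
    - [0,0,0.0015,0,0]
    - [0,0,0,0,0]
    - [0,0,0,0,0]

```text
t: 40.65
position: [0.5308, 0.2168, 0.042]
eef_rot: [0.059, 0.998, -0.0, 0.0]
wrist_force: [-2.1, -0.7, -4.3]
grip_width: 0.154
gripper_force: 80.4
```

Request:
arm_command:
  series:
    - [0,-0.004,0,0,0]
    - [0,-0.004,0,0,0]
    - [0,-0.004,0,0,0]
    - [0,-0.003,0,0,0]
    - [0,-0.002,0,0,0]
    - [0,-0.002,0,0,0]
    - [0,0,0,0,0]
    - [0,0,0,0,0]

```text
t: 41.32
position: [0.529, 0.2014, 0.0419]
eef_rot: [0.058, 0.998, 0.004, -0.0]
wrist_force: [-2.8, 9.6, -5.7]
grip_width: 0.15
gripper_force: 80.1
```

```bash
python3 -c "
from h import *
bx()"
```

```text
TCP in box [-0.0397 -0.0602  0.0419] F [-3.9  9.2 -5.7] grip 0.15 80.1 t 41.3
```

Request:
arm_command:
  series:
    - [0,0.004,0,0,0]
    - [0,0.001,0.002,0,0]
    - [0,0,0.0015,0,0]
    - [0,0,0,0,0]
    - [0,-0.003,0,0,0]
    - [0,-0.003,0,0,0]
    - [0,-0.003,0,0,0]
    - [0,0,0,0,0]
    - [0,0,0,0,0]

```text
t: 42.07
position: [0.529, 0.2015, 0.0409]
eef_rot: [0.057, 0.998, 0.009, 0.0]
wrist_force: [-8.0, 18.1, 8.4]
grip_width: 0.153
gripper_force: 82.1
```

```bash
python3 -c "
from h import *
bx()"
```

```text
TCP in box [-0.0397 -0.0602  0.0409] F [-10.   17.    8.4] grip 0.153 82.1 t 42.1
```

Request:
arm_command:
  series:
    - [0,0.003,0,0,0]
    - [0,0.002,0,0,0]
    - [0,0,0,0,0]
    - [0,0,0,0,28]
    - [0,0,0,0,28]
    - [0,0,0,0,28]
    - [0,0,-0.006,0,28]
    - [0,0,-0.015,0,28]
    - [0,0,-0.03,0,28]
    - [0,0,-0.035,0,28]
    - [0,0,-0.035,0,40]

```text
t: 42.98
position: [0.5287, 0.1984, 0.16]
eef_rot: [0.059, 0.998, -0.001, -0.0]
wrist_force: [1.2, 0.8, 0.3]
grip_width: 0.397
gripper_force: 0.0
```

Request:
arm_command:
  series:
    - [0,-0.036,0,0,40]
    - [0,-0.036,0,0,40]
    - [0,-0.036,0,0,40]
    - [0,-0.036,0,0,40]
    - [0,-0.036,0,0,40]
    - [0,-0.036,0,0,40]
    - [-0.0259,-0.0294,0,0,40]
    - [-0.0259,-0.0294,0,0,40]
    - [-0.0259,-0.0294,0,0,40]
    - [-0.0259,-0.0294,0,0,40]
    - [-0.0259,-0.0294,0,0,40]
    - [-0.0259,-0.0294,0,0,40]
    - [-0.0259,-0.0294,0,0,40]
    - [0,0,0,0.107,40]
    - [0,0,0,0.107,40]
    - [0,0,0,0,40]
    - [0,0,0,0,40]

```text
t: 44.4
position: [0.6596, -0.2417, 0.159]
eef_rot: [0.164, 0.986, -0.0, 0.0]
wrist_force: [0.7, 0.4, -0.2]
grip_width: 0.399
gripper_force: 0.0
```

```bash
python3 -c "
from h import *
pick([.66,-.233],name='w11')"
```

```text
[486. 187.] [ 0.6561 -0.1254] [0.0137 0.0429] 55.7
[336. 244.] [ 0.6616 -0.2336] [0.0128 0.0427] 71.3
turn -0.002 tooly 71.3 from [ 0.6595 -0.2413  0.1591]
  shift x 0.0005 y 0.0079 z 0.1251  (to [ 0.6616 -0.2336  0.034 ])
TCP in box [ 0.1413 -0.4847  0.1591] F [-0.5 -0.3  0.3] grip 0.403 0.0 t 44.5
```

Request:
arm_command:
  series:
    - [0.001,0.0075,0.035,-0.002,40]
    - [0,0,0.035,0,40]
    - [0,0,0.03,0,40]
    - [0,0,0.016,0,40]
    - [0,0,0.008,0,40]
    - [0,0,0,0,40]
    - [0,0,0,0,0]
    - [0,0,0,0,0]
    - [0,0,0,0,0]
    - [0,0,0,0,0]
    - [0,0,0,0,0]
    - [0,0,0,0,0]

```text
t: 45.45
position: [0.6619, -0.2341, 0.0363]
eef_rot: [0.164, 0.987, -0.0, 0.001]
wrist_force: [-0.3, 0.1, 6.2]
grip_width: 0.148
gripper_force: 79.1
```

Request:
arm_command:
  series:
    - [0,0,-0.02,0,0]
    - [0,0,-0.035,0,0]
    - [0,0,-0.035,-0.105,0]
    - [0,0,-0.035,-0.105,0]
    - [0,0,0,0,0]
    - [0,0,0,0,0]
    - [0,0,0,0,0]

```text
t: 46.03
position: [0.6601, -0.2331, 0.1584]
eef_rot: [0.06, 0.998, 0.0, -0.001]
wrist_force: [-1.3, -0.4, -3.1]
grip_width: 0.155
gripper_force: 78.4
```

```bash
python3 -c "
from h import *
place(3,.0356); bx(); held(.0525)"
```

```text
turn -0.004 tooly 83.3 from [ 0.6601 -0.2331  0.1584]
  shift x 0.0000 y 0.0000 z -0.0022  (to [ 0.6601 -0.2331  0.1606])
  shift x 0.1859 y 0.4785 z -0.0000  (to [0.5309 0.2638 0.1606])
  shift x 0.0000 y 0.0000 z 0.1200  (to [0.5309 0.2638 0.0406])
TCP in box [ 0.1409 -0.4765  0.1584] F [-1.2 -0.6 -3.1] grip 0.155 78.4 t 46.0
held x -0.0179..0.0234 y -0.0062..0.0066 rect (306, 292, 38, 101)
```

Request:
arm_command:
  series:
    - [0.0261,0.026,0,-0.004,0]
    - [0.0261,0.026,0,0,0]
    - [0.0261,0.026,0,0,0]
    - [0.0261,0.026,0,0,0]
    - [0.0261,0.026,0,0,0]
    - [0.0261,0.026,0,0,0]
    - [0.0264,0.026,0,0,0]
    - [0,0.037,0,0,0]
    - [0,0.037,0,0,0]
    - [0,0.037,0,0,0]
    - [0,0.037,0,0,0]
    - [0,0.037,0,0,0]
    - [0,0.037,0,0,0]
    - [0,0.037,0,0,0]
    - [0,0.037,0,0,0]
    - [0,0,0,0,0]
    - [0,0,0,0,0]
    - [0,0,0,0,0]

```text
t: 47.58
position: [0.5324, 0.2617, 0.1575]
eef_rot: [0.057, 0.998, -0.001, -0.002]
wrist_force: [0.7, -0.3, -2.6]
grip_width: 0.151
gripper_force: 79.3
```

```bash
python3 -c "
from h import *
bx(); held(.0525)"
```

```text
TCP in box [-0.0433  0.      0.1575] F [ 0.8 -0.2 -2.6] grip 0.151 79.3 t 47.6
held x -0.0179..0.0321 y -0.0063..0.0066 rect (306, 268, 38, 125)
```

Request:
arm_command:
  series:
    - [0,0,0.025,0,0]
    - [0,0,0.025,0,0]
    - [0,0,0.025,0,0]
    - [0,0,0.02,0,0]
    - [0,0,0.012,0,0]
    - [0,0,0.006,0,0]
    - [0,0,0.003,0,0]
    - [0,0,0.002,0,0]
    - [0,0,0.002,0,0]
    - [0,0,0.001,0,0]
    - [0,0,0,0,0]

```text
t: 48.55
position: [0.5354, 0.2627, 0.0403]
eef_rot: [0.058, 0.998, 0.0, 0.001]
wrist_force: [-0.4, -0.3, 0.5]
grip_width: 0.148
gripper_force: 79.5
```

Request:
arm_command:
  series:
    - [0,-0.004,0,0,0]
    - [0,-0.004,0,0,0]
    - [0,-0.004,0,0,0]
    - [0,-0.002,0,0,0]
    - [0,-0.002,0,0,0]
    - [0,-0.002,0,0,0]
    - [0,0,0,0,0]
    - [0,0,0,0,0]

```text
t: 49.22
position: [0.5343, 0.2474, 0.0404]
eef_rot: [0.057, 0.998, 0.004, 0.002]
wrist_force: [2.2, 8.7, 2.8]
grip_width: 0.15
gripper_force: 80.1
```

```bash
python3 -c "
from h import *
bx()"
```

```text
TCP in box [-0.0397 -0.0139  0.0404] F [1.2 8.9 2.8] grip 0.15 80.1 t 49.2
```

Request:
arm_command:
  series:
    - [0,-0.002,0,0,0]
    - [0,-0.002,0,0,0]
    - [0,0,0,0,0]
    - [0,0.003,0,0,0]
    - [0,0.002,0,0,0]
    - [0,0,0,0,0]
    - [0,0,0,0,28]
    - [0,0,0,0,28]
    - [0,0,0,0,28]
    - [0,0,-0.006,0,28]
    - [0,0,-0.015,0,28]
    - [0,0,-0.03,0,28]
    - [0,0,-0.035,0,28]
    - [0,0,-0.035,0,40]

```text
t: 50.38
position: [0.5308, 0.2444, 0.1601]
eef_rot: [0.058, 0.998, -0.001, -0.002]
wrist_force: [1.1, 0.3, 0.4]
grip_width: 0.394
gripper_force: 0.0
```

Request:
arm_command:
  series:
    - [0,-0.037,0,0,40]
    - [0,-0.037,0,0,40]
    - [0,-0.037,0,0,40]
    - [0,-0.037,0,0,40]
    - [0,-0.037,0,0,40]
    - [0,-0.037,0,0,40]
    - [0,-0.037,0,0,40]
    - [-0.0329,-0.0204,0,0,40]
    - [-0.0329,-0.0204,0,0,40]
    - [-0.0329,-0.0204,0,0,40]
    - [-0.0329,-0.0204,0,0,40]
    - [-0.0329,-0.0194,0,0,40]
    - [0,0,0,0.12,40]
    - [0,0,0,0.12,40]
    - [0,0,0,0.12,40]
    - [0,0,0,0.122,40]
    - [0,0,0,0,40]
    - [0,0,0,0,40]

```text
t: 51.88
position: [0.6537, -0.1312, 0.1596]
eef_rot: [0.293, 0.956, -0.0, -0.001]
wrist_force: [-0.3, 0.5, 0.5]
grip_width: 0.399
gripper_force: 0.0
```

```bash
python3 -c "
from h import *
pick([.657,-.124],name='w12')"
```

```text
[335. 242.] [ 0.6564 -0.1232] [0.0132 0.0426] 56.0
turn -0.001 tooly 56.0 from [ 0.6538 -0.1311  0.1597]
  shift x 0.0023 y 0.0080 z 0.1257  (to [ 0.6564 -0.1232  0.034 ])
TCP in box [ 0.1229 -0.376   0.1597] F [-0.   0.5 -0.5] grip 0.402 0.0 t 51.9
```

Request:
arm_command:
  series:
    - [0.0025,0.0078,0.035,0,40]
    - [0,0,0.035,0,40]
    - [0,0,0.03,0,40]
    - [0,0,0.016,0,40]
    - [0,0,0.008,0,40]
    - [0,0,0,0,40]
    - [0,0,0,0,0]
    - [0,0,0,0,0]
    - [0,0,0,0,0]
    - [0,0,0,0,0]
    - [0,0,0,0,0]
    - [0,0,0,0,0]

```text
t: 52.93
position: [0.6576, -0.1236, 0.0369]
eef_rot: [0.294, 0.956, -0.0, 0.001]
wrist_force: [0.0, -1.5, 2.7]
grip_width: 0.148
gripper_force: 79.1
```

Request:
arm_command:
  series:
    - [0,0,-0.02,0,0]
    - [0,0,-0.035,0,0]
    - [0,0,-0.035,-0.12,0]
    - [0,0,-0.035,-0.12,0]
    - [0,0,0,-0.12,0]
    - [0,0,0,-0.118,0]
    - [0,0,0,0,0]
    - [0,0,0,0,0]
    - [0,0,0,0,0]

```text
t: 53.68
position: [0.6555, -0.1227, 0.1592]
eef_rot: [0.061, 0.998, 0.0, -0.002]
wrist_force: [-0.6, 0.3, -4.5]
grip_width: 0.15
gripper_force: 78.5
```

```bash
python3 -c "
from h import *
place(4,.0356); bx(); held(.0525)"
```

```text
turn -0.005 tooly 83.3 from [ 0.6555 -0.1227  0.1592]
  shift x 0.0000 y 0.0000 z -0.0014  (to [ 0.6555 -0.1227  0.1606])
  shift x 0.1685 y 0.4155 z -0.0000  (to [0.5363 0.3095 0.1606])
  shift x 0.0000 y 0.0000 z 0.1200  (to [0.5363 0.3095 0.0406])
TCP in box [ 0.1236 -0.3675  0.1592] F [-0.6  0.2 -4.5] grip 0.15 78.5 t 53.7
held x -0.0161..0.0252 y -0.0062..0.0065 rect (306, 287, 38, 102)
```

Request:
arm_command:
  series:
    - [0.0328,0.004,0,-0.005,0]
    - [0.0328,0.004,0,0,0]
    - [0.0328,0.004,0,0,0]
    - [0.0328,0.004,0,0,0]
    - [0.0328,0.004,0,0,0]
    - [0,0.036,0,0,0]
    - [0,0.036,0,0,0]
    - [0,0.036,0,0,0]
    - [0,0.036,0,0,0]
    - [0,0.036,0,0,0]
    - [0,0.036,0,0,0]
    - [0,0.036,0,0,0]
    - [0,0.036,0,0,0]
    - [0,0.036,0,0,0]
    - [0,0.036,0,0,0]
    - [0,0.036,0,0,0]
    - [0,0,0,0,0]
    - [0,0,0,0,0]
    - [0,0,0,0,0]

```text
t: 55.32
position: [0.5404, 0.3086, 0.16]
eef_rot: [0.057, 0.998, -0.001, -0.001]
wrist_force: [-0.6, -0.1, -4.5]
grip_width: 0.146
gripper_force: 79.9
```

```bash
python3 -c "
from h import *
bx(); held(.0525)"
```

```text
TCP in box [-0.0408  0.0476  0.16  ] F [-0.6 -0.2 -4.5] grip 0.146 79.9 t 55.3
held x -0.0161..0.0325 y -0.0063..0.0065 rect (306, 267, 38, 122)
```

Request:
arm_command:
  series:
    - [0,0,0.025,0,0]
    - [0,0,0.025,0,0]
    - [0,0,0.025,0,0]
    - [0,0,0.02,0,0]
    - [0,0,0.012,0,0]
    - [0,0,0.006,0,0]
    - [0,0,0.003,0,0]
    - [0,0,0.003,0,0]
    - [0,0,0.003,0,0]
    - [0,0,0,0,0]
    - [0,0,0,0,0]

```text
t: 56.28
position: [0.5428, 0.3092, 0.041]
eef_rot: [0.057, 0.998, 0.0, 0.002]
wrist_force: [-0.6, -2.2, 3.1]
grip_width: 0.146
gripper_force: 80.9
```

Request:
arm_command:
  series:
    - [0,-0.004,0,0,0]
    - [0,-0.004,0,0,0]
    - [0,-0.004,0,0,0]
    - [0,-0.003,0,0,0]
    - [0,-0.002,0,0,0]
    - [0,-0.002,0,0,0]
    - [0,0,0,0,0]
    - [0,0,0,0,0]

```text
t: 56.95
position: [0.5411, 0.293, 0.041]
eef_rot: [0.057, 0.998, 0.004, 0.002]
wrist_force: [-0.6, 7.0, 3.5]
grip_width: 0.153
gripper_force: 81.1
```

```bash
python3 -c "
from h import *
bx()"
```

```text
TCP in box [-0.0383  0.0322  0.041 ] F [-1.4  6.8  3.5] grip 0.153 81.1 t 57.0
```

Request:
arm_command:
  series:
    - [0,-0.002,0,0,0]
    - [0,-0.002,0,0,0]
    - [0,-0.003,0,0,0]
    - [0,0,0,0,0]
    - [0,0,0,0,0]
    - [0,0.004,0,0,0]
    - [0,0.003,0,0,0]
    - [0,0,0,0,0]
    - [0,0,0,0,28]
    - [0,0,0,0,28]
    - [0,0,0,0,28]
    - [0,0,-0.006,0,28]
    - [0,0,-0.015,0,28]
    - [0,0,-0.03,0,28]
    - [0,0,-0.035,0,28]
    - [0,0,-0.035,0,40]

```text
t: 58.28
position: [0.5379, 0.289, 0.1603]
eef_rot: [0.057, 0.998, -0.001, -0.001]
wrist_force: [0.8, 0.4, -0.3]
grip_width: 0.394
gripper_force: 0.0
```

Request:
arm_command:
  series:
    - [0.03,-0.03,-0.02,0,60]
    - [0.03,-0.03,-0.02,0,100]
    - [0.02,-0.03,-0.03,0,100]
    - [0,0,-0.03,0,100]
    - [0,0,-0.03,0,100]
    - [0,0,0,0,100]
    - [0,0,0,0,100]
    - [0,0,0,0,100]

```text
t: 58.95
position: [0.4591, 0.2183, 0.2818]
eef_rot: [0.057, 0.998, -0.0, -0.0]
wrist_force: [-0.4, 0.4, -0.7]
grip_width: 0.999
gripper_force: 0.0
```

```bash
python3 - <<'E'
from h import *
im,C,o=shot('wrist','w13'); 
c,s=np.cos(YAW),np.sin(YAW)
for m in mods(im,C):
    w=m[1]-BO[:2]; print(m[0],m[2],m[3],'box',np.round([w[0]*c+w[1]*s,-w[0]*s+w[1]*c],4))
im2,C2,_=shot('scene'); im3,C3,_=shot('top')
for th in (1.25,1.3,1.35): print(th,topix(C2,[b2w([.1-.204*np.cos(th),y,.097+.204*np.sin(th)]) for y in(-.192,.192)]).round(1).tolist())
a=cv2.resize(im,(480,360)); b=cv2.resize(im2[80:260,190:370],(360,360),interpolation=cv2.INTER_CUBIC)
cv2.imwrite('pics/fin.png',cv2.resize(np.hstack([a,b]),(800,343)))
E
```

```text
[330. 105.] [0.0531 0.0583] 151.9 box [-0.2106 -0.0477]
[233. 273.] [0.0144 0.0438] 83.5 box [-0.0407 -0.1518]
[317. 274.] [0.0134 0.0439] 83.4 box [-0.0386 -0.06  ]
[275. 274.] [0.014  0.0438] 83.6 box [-0.0396 -0.1059]
[401. 275.] [0.0137 0.0439] 83.4 box [-0.0387  0.0322]
[359. 274.] [0.0132 0.0441] 84.8 box [-0.0387 -0.0137]
1.25 [[337.2, 175.0], [236.1, 116.8]]
1.3 [[339.7, 172.2], [238.5, 114.5]]
1.35 [[342.1, 169.6], [240.9, 112.2]]
```

View pics/fin.png

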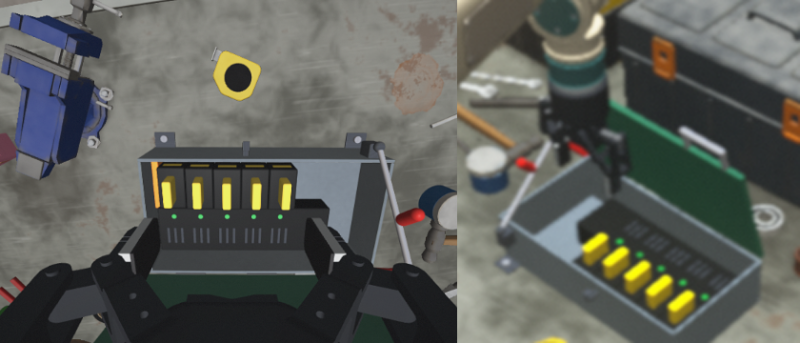

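Request:
arm_command:
  series:
    - [0.01,0,0.035,0,100]
    - [0.01,0,0.035,0,100]
    - [0.01,0,0.02,0,100]
    - [0,0,0,0,100]
    - [0,0,0,0,100]
    - [0,0,0,0,100]

```text
t: 59.6
position: [0.4308, 0.2225, 0.193]
eef_rot: [0.057, 0.998, 0.0, 0.001]
wrist_force: [0.3, 0.5, 0.3]
grip_width: 0.997
gripper_force: 0.0
```

```bash
python3 - <<'E'
from h import *
im,C,o=shot('wrist','w14'); c,s=np.cos(YAW),np.sin(YAW)
for b in blobs(mask(im,*YEL),60):
    w=toworld(C,b[:,0],.090)[:,:2].astype(np.float32); (ce,sz,a)=cv2.minAreaRect(w); w=np.array(ce)-BO[:2]
    print(b[:,0].mean(0).round(),np.round(sz,4),round(a,1),'box',np.round([w[0]*c+w[1]*s,-w[0]*s+w[1]*c],4))
E
```

```text
[331. 131.] [0.055 0.05 ] 61.8 box [-0.2143 -0.0475]
[262. 342.] [0.0138 0.0423] 83.3 box [-0.0413 -0.1051]
[418. 343.] [0.0138 0.0435] 83.4 box [-0.04    0.0315]
[366. 343.] [0.0133 0.0424] 83.4 box [-0.0406 -0.0142]
[314. 343.] [0.0128 0.0434] 83.3 box [-0.04   -0.0598]
```

```bash
python3 -c "
from workcell import *
print(close_job())"
```

```text
the job is handed in; nothing more can be done
None
```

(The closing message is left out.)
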